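Clear finished lamp caps from the machine's catch tray into the tote

ROBOT

A 7-joint arm with a two-finger parallel gripper is mounted at the origin on the work surface. World frame = base frame: x ahead of the robot, y to its left, z up, the work surface at z = 0. Lengths are in m, angles in rad, forces in N, time in s.
With the tool pointing down it reaches from about 0.4 to 0.875 m from the base axis. Payload 4.4 kg.
Tool frame: the origin (TCP) lies midway between the tips of the shut fingers; the grasp point (between the pads) lies 19 mm behind it; z points along the fingers, y is the line along which they close (so a half turn about z gives the same grasp; the last joint's range is limited). The gripper opens to 85 mm and grips with 20 to 120 N. Pads are 22 mm wide; open, the fingers measure 114 mm over their backs; the gripper's body (76 mm by 85 mm) begins 54 mm behind the grasp point. The pads swing forward as they close: fully open they stand 13 mm farther back than shut.
Start: joints at [-1.354, 0.628, 0.038, 1.517, -0.027, 0.996, -0.02], TCP at [0.181, 0.624, 0.231] pointing down, gripper open.
Joint ranges: [-3.06, 3.06], [-0.37, 2.12], [-1.25, 1.32], [0.18, 2.47], [-1.1, 4.24], [0.23, 1.98], [-2.94, 2.94]. Speed limits (rad/s): [2.57, 2.57, 3.14, 3.14, 3.14, 3.14, 3.14].

INTERFACE

Orientations are given as a unit quaternion [w, x, y, z].
In Python, from workcell import * gives the robot as it stands.
- The arm moves only by the shell command python3 -m crank 'ROWS' [FORCE]. ROWS is JSON, a list of rows, each an object of numbers: "tx", "ty", "tz": the shift along the tool's x, y, z in m; "roll": the turn about the tool's z in rad; "grip": the closure, from -1 (fully open) to 1 (shut). In form: [{"tx": .., "ty": .., "tz": .., "roll": .., "grip": ..}, ...]. A call has 1 to 5 rows; each row shifts and turns the commanded pose from where the row before left it, along the tool's axes as they then stand; what a row does not reach is not made up. A row lasts 1/10 s, in which the tool goes at most 50 mm and 8.59 degrees, less where a joint would pass 70% of its speed; a pose out of reach is approached as far as the arm can. A call is refused whole if a number of a shift passes 0.05 or a number of a turn 0.15, either way. A call with a gripper value outside its range is refused whole. The fingers move at their own pace and stop on an object; FORCE is the grip in N (left out, the last holds). Time passes only in rows, so rows that do not move let the fingers close. It gives the time, the measured TCP pose, the force, the opening and the grip force at its end, in the units of the state.
- read_state(): the state, without advancing time (a new reading comes with each control period).
- capture(name): name is "scene" or "side" or "wrist"; returns a dict with "img" (420x560x3 uint8, red, green, blue), "z_map" (420x560 float32, m along the optical axis (not along the pixel's ray), 0 where there is no reading), "fovy" (degrees; the focal length in pixels is half the picture's height over the tangent of half this angle, whatever the lens; pixels are square), "cx", "cy" (the principal point, pixels), "rvec" (rotation vector, rad) and "tvec" (3), from world to camera coordinates, as OpenCV has them; the wrist camera has in their place "hand_eye" (4x4, takes a point from camera to tool coordinates, whose origin is the TCP and whose axes are the flange's). Camera axes: x right, y down, z forward; pixel columns grow to the right and rows downward; lengths in m; the calibration is good to about 2 mm. A picture is of the moment at which its call begins: read the wrist's pose just before it.
- sign_off(): hands the job in; it is judged then, once.
The state is a dict: "clock": time; "joint_pos": joint angles; "qvel": joint speeds; "tau": joint torques, N m; "tcp_pos": TCP position; "ee_rot": TCP orientation; "ft_force": force on the tool from outside, world axes, zero at the start; "moment": the same for the moment, N m; "width": finger opening in m; "grip_force": force on a finger pad.
Only numpy, scipy, OpenCV 4.12 (cv2) and the standard library are available. Lean on these libraries where they do the work, as an engineer would, in place of code of your own. Each camera call takes 0.05 s, during which the arm holds its last target. There are 200 camera calls.

TASK

Take the two finished brass lamp caps, the ones with a neck on top, out of the catch tray at the foot of the machine and stand them upright, side by side, in the blue tote, setting each down gently on the packing board inside: do not drop it or ram it down. The plain blank without a neck is not finished yet and stays standing in the tray, and the other things on the bench stay where they are.

Things in the scene. Friction and masses are not known exactly. Their poses are not given: they have to be found in the camera images.
- machine: Grey bench machine, fixed. Origin: on the bench, at the foot of the middle of its flat front face (the plane x = 0, 340 mm wide, 220 mm high; a motor head on top up to about 500 mm). x points into the machine, y along the face, z up. A gripper pointing straight down over the parts would hit the face and ledge: come in tilted, the fingers pointing down and towards the face.
- tray (a point): Centre of the floor of the machine's steel catch tray, 30 mm above the bench; axes as the machine's. The tray runs from the face out to 120 mm in front of it and is 340 mm wide along the face. Its 3 mm thick rims, on the front and the two ends only, stand 20 mm above the floor.
- ledge_edge (a point): Middle of the lower front edge of a ledge on the machine's face above the tray: the ledge juts out 15 mm from the face, is 240 mm wide and spans 140 to 160 mm above the bench.
- cap_a: Finished lamp cap, turned brass, free: round skirt 48 mm across and 36 mm high, cone shoulder to 43 mm, then a neck 18 mm across; 62 mm high in all, 0.14 to 0.28 kg. Starts upright in the tray, its axis 27 to 34 mm in front of the machine's face and at least 83 mm from its neighbours' axes. Origin: centre of its underside; z is its axis, up through the neck.
- cap_b: Second finished lamp cap, turned brass, free: round skirt 48 mm across and 36 mm high, cone shoulder to 43 mm, then a neck 18 mm across; 62 mm high in all, 0.14 to 0.28 kg. Starts upright in the tray, its axis 27 to 34 mm in front of the machine's face and at least 83 mm from its neighbours' axes. Origin: centre of its underside; z is its axis, up through the neck.
- blank: Unfinished blank, same brass, free: a plain cylinder without neck, 48 mm in diameter and 42 mm high, flat top; stands in the tray in line with the caps, in any of the three places. Origin: centre of its underside, z up.
- tote: Open blue plastic tote, fixed: outside 300 mm along its x, 200 mm along its y, 120 mm high, walls 4 mm. Origin: centre of its underside, z up. A level cardboard packing board covers its whole inside; the board's top lies between 16 and 72 mm above the origin, different each time and not among the readings: feel for it. It rests on foam: gives about 1 mm per 3 N.
- tote_rim (a point): Centre of the tote's open mouth, at the height of its rim, 120 mm above the bench; axes as the tote's.
- shade: Bystander: white lamp shade, closed and bulbous, 100 mm in diameter, 95 mm high, free. Origin: centre of its underside.
- screwdriver: Bystander: screwdriver, about 200 mm long, lying along its x axis on the bench, free.
- lamp_base: Bystander: white plastic lamp base, a disc 84 mm in diameter and 14 mm thick with a stub 24 mm in diameter up to 40 mm, free. Origin: centre of its underside.
Things that resemble listed ones, but are neither listed nor needed, are in the scene too. Leave any black or green look-alike of the cap_a alone.

How it is judged:
On the way:
1. one finished cap stands upright in the tote, released (((x of cap_a in the frame of tote between -0.125 and 0.125 m and y of cap_a in the frame of tote between -0.075 and 0.075 m and z of cap_a in the frame of tote between 0.004 and 0.08 m and angle between cap_a's own z axis and vertical below 0.15 rad and linear speed of cap_a below 0.03 m/s and contact force between the fingers and cap_a below 0.1 N) or (x of cap_b in the frame of tote between -0.125 and 0.125 m and y of cap_b in the frame of tote between -0.075 and 0.075 m and z of cap_b in the frame of tote between 0.004 and 0.08 m and angle between cap_b's own z axis and vertical below 0.15 rad and linear speed of cap_b below 0.03 m/s and contact force between the fingers and cap_b below 0.1 N))), for 0.2 s.
At the end, for the whole second after the job is handed in: Both necked caps stand in the tote on its board (origin within 125 mm along x and 75 mm along y of the tote's centre, 4 to 80 mm above its underside), upright within 0.15 rad, at rest and released; the blank stands at rest on the tray floor, upright within 0.2 rad (x of cap_a in the frame of tote between -0.125 and 0.125 m and y of cap_a in the frame of tote between -0.075 and 0.075 m and z of cap_a in the frame of tote between 0.004 and 0.08 m and angle between each of cap_a, cap_b's own z axis and vertical below 0.15 rad and linear speed of each of cap_a, cap_b, blank below 0.03 m/s and contact force between the fingers and cap_a below 0.1 N and x of cap_b in the frame of tote between -0.125 and 0.125 m and y of cap_b in the frame of tote between -0.075 and 0.075 m and z of cap_b in the frame of tote between 0.004 and 0.08 m and contact force between the fingers and cap_b below 0.1 N and x of blank in the frame of machine between -0.117 and 0 m and y of blank in the frame of machine between -0.167 and 0.167 m and z of blank in the frame of machine between 0.024 and 0.04 m and angle between blank's own z axis and vertical below 0.2 rad); the robot touches nothing.
It fails at once if one finished cap is dropped or thrown (faster than 0.4 m/s with no finger on it: a fall of about 8 mm) (linear speed of cap_a above 0.4 m/s and contact force between the fingers and cap_a below 0.1 N).
It fails at once if one finished cap is pressed or knocked against the tote or its board with more than 18 N (contact force between cap_a and tote above 18 N).
It fails at once if the other finished cap is dropped or thrown (faster than 0.4 m/s with no finger on it: a fall of about 8 mm) (linear speed of cap_b above 0.4 m/s and contact force between the fingers and cap_b below 0.1 N).
It fails at once if the other finished cap is pressed or knocked against the tote or its board with more than 18 N (contact force between cap_b and tote above 18 N).
It fails at once if a bystander (shade, screwdriver, lamp base) is moved by more than 30 mm (distance of any of shade, screwdriver, lamp_base from where it was at the start of the episode above 0.03 m).
It also fails if it takes over 59 s, if anything falls off the work surface, if the arm or the gripper's body presses on something with over 40 N, if the wrist force passes 120 N, or if a joint passes its speed limit or range.

## Working session

There is one attempt and no reset: what is moved stays moved. The work goes in short steps, Python scripts to look and compute and a shell command to move; the robot and the scene stay as the last step left them, time stands still between calls to the robot, and variables do not carry over. Pictures are saved under pics/ and viewed, at most 10 in all, crops included, and the job is handed in when it is done.

```bash
ls; mkdir -p pics; python3 - <<'E'
from workcell import *
import cv2,numpy as np,pickle
print(read_state())
d={}
for n in("scene","side"):
    c=capture(n);d[n]=c;cv2.imwrite(f"pics/{n}0.png",c["img"][:,:,::-1]);print(n,c["fovy"],c["cx"],c["cy"],c["rvec"],c["tvec"])
pickle.dump(d,open("d0.pkl","wb"))
E
```

```text
pics
{'clock': 0.0, 'joint_pos': array([-1.3538129 ,  0.62932652,  0.03845309,  1.51836976, -0.02694627,
        0.99626765, -0.01999523]), 'qvel': array([1.01308184e-03, 4.31866040e-04, 1.40887625e-03, 1.27874322e-05,
       6.58842648e-04, 8.40778348e-05, 3.67115504e-04]), 'tau': array([-9.35445387e-04, -5.63395107e+01,  1.22586206e+00, -1.93443847e+01,
        1.09527333e-02,  1.04088211e-02,  2.05970980e-05]), 'tcp_pos': array([0.18119154, 0.62359682, 0.23040143]), 'ee_rot': array([-9.34025048e-05,  1.40908657e-01,  9.90022167e-01, -9.21952677e-04]), 'ft_force': array([-0.32605363,  0.32972601,  0.85369842]), 'moment': array([ 0.01259047, -0.00558696,  0.00257667]), 'grip_force': 0.0, 'width': 0.0853992442153286}
scene 52.50903844378614 281.3292955376243 215.3701556870836 [ 2.21576094  1.14313261 -0.43523286] [-0.34047766 -0.22471061  1.54112882]
side 50.082948377964705 274.1117934742878 208.55552164906626 [ 2.28138418 -0.97627543  0.34277417] [-0.3066817   0.38455489  0.84696684]
```

View pics/scene0.png

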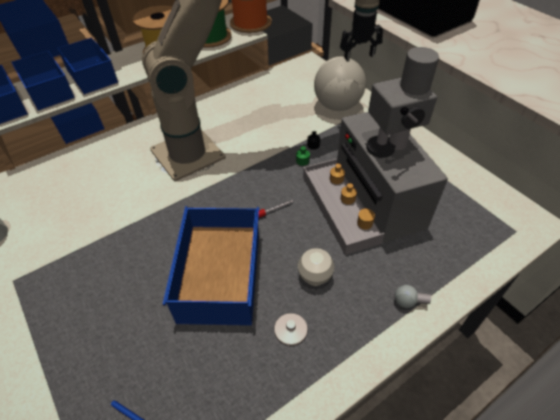

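View pics/side0.png

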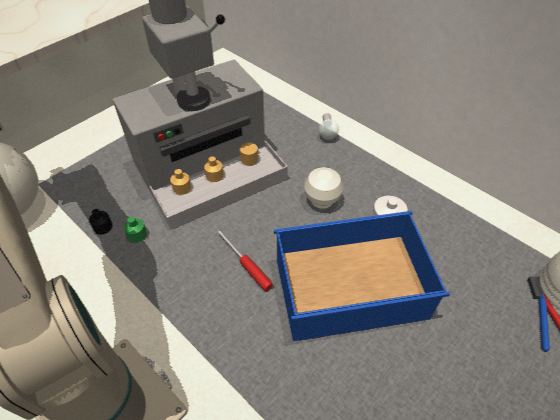

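The scene view shows necked caps at about (337,174) and (349,193), with the blank at (366,217). In the side view the caps are at (180,182) and (213,169), the blank is at (249,154), and the tote spans (275–445, 215–345).

```bash
cat > h.py <<'E'
import numpy as np,cv2
from scipy.spatial.transform import Rotation as R
def cam(c):
    f=c["img"].shape[0]/2/np.tan(np.radians(c["fovy"])/2)
    return f,cv2.Rodrigues(np.array(c["rvec"]))[0],np.array(c["tvec"])
def cloud(c):
    f,Rm,t=cam(c);z=c["z_map"];v,u=np.mgrid[:z.shape[0],:z.shape[1]]
    P=np.dstack([(u-c["cx"])/f*z,(v-c["cy"])/f*z,z]);return (P-t)@Rm
def ray(c,u,v,h):
    f,Rm,t=cam(c);d=Rm.T@np.array([(u-c["cx"])/f,(v-c["cy"])/f,1]);o=-Rm.T@t
    return o+d*(h-o[2])/d[2]
E
python3 - <<'E'
import pickle
from h import *
d=pickle.load(open("d0.pkl","rb"))
for n in d:
    c=d[n];P=cloud(c);hsv=cv2.cvtColor(c["img"],cv2.COLOR_RGB2HSV);ok=c["z_map"]>0
    m=cv2.inRange(hsv,(10,140,90),(25,255,255))
    k,l,s,ce=cv2.connectedComponentsWithStats(m)
    for i in range(1,k):
        if 60<s[i,4]<2500:
            p=P[(l==i)&ok]; 
            if len(p)<30: continue
            zt=np.percentile(p[:,2],98);q=p[p[:,2]>zt-.006]
            print(n,"brass",s[i],ce[i].round(),"ztop",zt.round(3),"top mean",q.mean(0).round(4),"all",p.min(0).round(3),p.max(0).round(3))
    # tote rim
    b=cv2.inRange(hsv,(105,120,40),(130,255,255))>0
    q=P[b&ok];q=q[(abs(q[:,2]-.12)<.006)&(np.hypot(q[:,0],q[:,1])<.9)]
    r=cv2.minAreaRect(q[:,:2].astype(np.float32));print(n,"tote",len(q),r,cv2.boxPoints(r).round(3).tolist())
    # board
    k2=cv2.inRange(hsv,(8,60,60),(22,200,255))>0
    g=P[k2&ok];T=cv2.boxPoints((r[0],(r[1][0]*.7,r[1][1]*.7),r[2]))
    sel=np.array([cv2.pointPolygonTest(T,(float(a),float(b_)),False)>0 for a,b_ in g[:,:2]]);print("board z",np.percentile(g[sel][:,2],[10,50,90]).round(4))
    # machine face: vertical points between z .06-.13 near caps
    for nm,(lo,hi) in dict(shade=((310,250),(30,30)),).items(): pass
c=d["side"];P=cloud(c)
for u,v in [(200,150),(150,150),(140,175),(255,135),(230,140),(180,130),(190,215),(270,185),(160,190),(285,165),(158,215),(324,185),(245,260),(222,235),(390,203),(135,225),(100,215)]: print((u,v),P[v,u].round(3))
E
```

```text
scene brass [331 163  13  15 124] [337. 172.] ztop 0.094 top mean [0.4413 0.328  0.0918] all [0.392 0.304 0.042] [0.464 0.375 0.095]
scene brass [342 183  15  15 146] [349. 191.] ztop 0.094 top mean [0.5284 0.3007 0.0914] all [0.477 0.279 0.03 ] [0.553 0.352 0.095]
scene brass [359 208  15  14 155] [366. 215.] ztop 0.075 top mean [0.6343 0.2751 0.072 ] all [0.59  0.255 0.034] [0.657 0.32  0.077]
scene tote 1012 ((0.520553469657898, -0.16180047392845154), (0.2131820172071457, 0.3106631338596344), 53.16196823120117) [[0.3319999873638153, -0.15399999916553497], [0.5809999704360962, -0.3400000035762787], [0.7089999914169312, -0.17000000178813934], [0.46000000834465027, 0.017000000923871994]]
board z [0.034  0.0364 0.0388]
side brass [240 143  18  22 320] [249. 153.] ztop 0.075 top mean [0.6311 0.2746 0.0727] all [0.608 0.25  0.034] [0.655 0.297 0.076]
side brass [205 157  18  25 304] [213. 169.] ztop 0.094 top mean [0.5256 0.2985 0.092 ] all [0.503 0.274 0.031] [0.548 0.321 0.095]
side brass [171 169  19  25 323] [180. 182.] ztop 0.094 top mean [0.4371 0.325  0.0923] all [0.415 0.301 0.0
[... 181 characters left out ...]
920929], [0.5789999961853027, -0.3409999907016754], [0.7080000042915344, -0.1679999977350235], [0.46000000834465027, 0.017000000923871994]]
board z [0.0352 0.0372 0.0392]
(200, 150) [0.52  0.336 0.104]
(150, 150) [0.402 0.367 0.164]
(140, 175) [0.402 0.472 0.004]
(255, 135) [0.676 0.295 0.079]
(230, 140) [0.604 0.315 0.096]
(180, 130) [0.476 0.339 0.195]
(190, 215) [0.398 0.247 0.024]
(270, 185) [0.619 0.184 0.007]
(160, 190) [0.393 0.36  0.034]
(285, 165) [0.672 0.179 0.047]
(158, 215) [0.351 0.323 0.001]
(324, 185) [0.657 0.036 0.087]
(245, 260) [0.399 0.05  0.026]
(222, 235) [0.414 0.146 0.019]
(390, 203) [ 0.76  -0.097  0.039]
(135, 225) [0.279 0.302 0.047]
(100, 215) [0.237 0.385 0.051]
```

```bash
python3 - <<'E'
import pickle
from h import *
d=pickle.load(open("d0.pkl","rb"))
c=d["side"];P=cloud(c);v,u=np.mgrid[:420,:560];ok=c["z_map"]>0
def fit(q):
    for _ in range(4):
        A=np.c_[q[:,0],np.ones(len(q))];s=np.linalg.lstsq(A,q[:,1],rcond=None)[0];r=q[:,1]-A@s;q=q[abs(r)<max(.003,1.5*r.std())]
    return s,q,r.std()
q=P[ok&(u>115)&(u<265)&(v>70)&(v<165)];q=q[(q[:,2]>.168)&(q[:,2]<.205)]
s,qq,e=fit(q);print("face y=ax+b",s,len(qq),e,qq[:,0].min(),qq[:,0].max())
n=np.array([-s[0],1,0])/np.hypot(s[0],1);print("normal",n,"bearing",np.degrees(np.arctan2(n[1],n[0])))
p0=np.array([0,s[1],0])
for nm,p in dict(A=(.439,.3265),B=(.527,.2997),blank=(.632,.275)).items():
    print(nm,"dist face",(n@(p0-np.array([*p,0]))).round(4))
q=P[ok&(u>115)&(u<300)&(v>70)&(v<200)]
D=(p0-q)@n
led=q[(q[:,2]>.14)&(q[:,2]<.158)];print("ledge front dist pct",np.percentile((p0-led)@n,[50,80,90,95]))
t=np.array([n[1],-n[0],0]);
tr=P[ok&(u>130)&(u<300)&(v>130)&(v<230)];dd=(p0-tr)@n;w=tr@t
m=(tr[:,2]>.043)&(tr[:,2]<.055)&(dd<.13)&(dd>.1);print("tray along range",w[m].min(),w[m].max(),"dist",np.median(dd[m]),"caps along",[(np.array([*p,0])@t).round(3) for p in((.439,.3265),(.527,.2997),(.632,.275))])
mid=(w[m].min()+w[m].max())/2; print("machine origin approx", (p0@n)*n+mid*t)
q=P[ok&(u<30)&(v>150)&(v<215)];print("big sphere side",q.min(0),q.max(0))
c=d["scene"];P2=cloud(c);q=P2[65:110,318:360].reshape(-1,3);print("big sphere scene",np.percentile(q,[5,50,95],axis=0).round(3))
q=P[168:205,308:340].reshape(-1,3);print("shade",np.percentile(q,[5,50,95],axis=0).round(3))
E
python3 -m crank '[{"tz":-0.05},{"tz":-0.05},{"tz":-0.05},{"tz":-0.05},{"tz":-0.05}]'
```

```text
face y=ax+b [-0.28077463  0.48270747] 1369 0.001411742271829221 0.37655222899530605 0.7029424405366907
normal [0.27032143 0.96277013 0.        ] bearing 74.3166052734921
A dist face 0.0317
B dist face 0.0337
blank dist face 0.0291
ledge front dist pct [0.01375353 0.01545954 0.01627798 0.01679209]
tray along range 0.17450753422009688 0.6005944548312604 dist 0.11954009050307411 caps along [np.float64(0.334), np.float64(0.426), np.float64(0.534)]
machine origin approx [0.49875071 0.34267093 0.        ]
big sphere side [ 0.05454431  0.0481251  -0.11512663] [0.25318191 0.95249837 0.51654114]
big sphere scene [[0.071 0.526 0.003]
 [0.151 0.569 0.137]
 [0.195 0.645 0.187]]
shade [[0.633 0.008 0.001]
 [0.661 0.04  0.081]
 [0.723 0.089 0.096]]validation failed for argument at $[0]...
```

```bash
python3 -m crank '[{"tx":0,"ty":0,"tz":-0.05,"roll":0,"grip":-1},{"tx":0,"ty":0,"tz":-0.05,"roll":0,"grip":-1},{"tx":0,"ty":0,"tz":-0.05,"roll":0,"grip":-1},{"tx":0,"ty":0,"tz":-0.05,"roll":0,"grip":-1},{"tx":0,"ty":0,"tz":-0.05,"roll":0,"grip":-1}]'
```

```text
clock: 0.6
tcp_pos: [0.1812, 0.6236, 0.4832]
ee_rot: [-0.0, 0.141, 0.99, -0.0]
ft_force: [0.0, 1.5, 0.4]
width: 0.0853
grip_force: 0.0
```

```bash
for i in 1 2; do python3 -m crank '[{"tx":0,"ty":0.04,"tz":-0.05,"roll":0,"grip":-1},{"tx":0,"ty":0.04,"tz":-0.05,"roll":0,"grip":-1},{"tx":0,"ty":0.04,"tz":-0.05,"roll":0,"grip":-1}]'; python3 -c "
from workcell import *
s=read_state();print(s['joint_pos'].round(2),s['tcp_pos'])"; done
```

```text
clock: 0.9
tcp_pos: [0.202, 0.6941, 0.5699]
ee_rot: [0.001, 0.141, 0.99, 0.013]
ft_force: [-17.8, -65.7, -2.5]
width: 0.0858
grip_force: 0.0
[-1.36  0.72  0.16  0.42 -0.12  1.98 -0.  ] [0.20200985 0.69411095 0.56992704]
clock: 1.2
tcp_pos: [0.2065, 0.7107, 0.6093]
ee_rot: [0.009, 0.141, 0.988, 0.065]
ft_force: [0.8, 0.5, -0.2]
width: 0.0852
grip_force: 0.0
[-1.36  0.72  0.2   0.32 -0.15  1.98 -0.  ] [0.20654485 0.71070767 0.6093203 ]
```

```bash
cat > st.py <<'E'
from workcell import *
from h import *
s=read_state();q=s['ee_rot'];M=R.from_quat([*q[1:],q[0]]).as_matrix()
print(s['joint_pos'].round(3),s['tcp_pos'].round(4));print("x",M[:,0].round(3),"y",M[:,1].round(3),"z",M[:,2].round(3),"tilt",np.degrees(np.arccos(-M[2,2])).round(1))
E
python3 st.py
python3 -m crank '[{"tx":0,"ty":0.02,"tz":-0.02,"roll":0,"grip":-1},{"tx":0,"ty":0.02,"tz":-0.02,"roll":0,"grip":-1},{"tx":0,"ty":0.02,"tz":-0.02,"roll":0,"grip":-1},{"tx":0,"ty":0.02,"tz":-0.02,"roll":0,"grip":-1},{"tx":0,"ty":0.02,"tz":-0.02,"roll":0,"grip":-1}]'|grep -E "force"; python3 st.py
```

```text
[-1.362  0.719  0.2    0.315 -0.153  1.981 -0.003] [0.2065 0.7107 0.6093]
x [-0.96  0.28  0.  ] y [0.277 0.952 0.131] z [ 0.036  0.126 -0.991] tilt 7.6
ft_force: [0.1, 0.4, -0.0]
grip_force: 0.0
[-1.36   0.722  0.27   0.209 -0.223  1.981 -0.003] [0.2107 0.7244 0.6483]
x [-0.96   0.28   0.001] y [0.272 0.933 0.234] z [ 0.065  0.225 -0.972] tilt 13.5
```

```bash

python3 -m crank '[{"tx":0,"ty":0.0,"tz":-0.03,"roll":0,"grip":-1},{"tx":0,"ty":0.0,"tz":-0.03,"roll":0,"grip":-1},{"tx":0,"ty":0.0,"tz":-0.03,"roll":0,"grip":-1},{"tx":0,"ty":0.0,"tz":-0.03,"roll":0,"grip":-1},{"tx":0,"ty":0.0,"tz":-0.03,"roll":0,"grip":-1}]'|grep -E "force"; python3 st.py
python3 -m crank '[{"tx":0,"ty":0.0,"tz":-0.04,"roll":0,"grip":-1},{"tx":0,"ty":0.0,"tz":-0.04,"roll":0,"grip":-1},{"tx":0,"ty":0.0,"tz":-0.04,"roll":0,"grip":-1},{"tx":0,"ty":0.0,"tz":-0.04,"roll":0,"grip":-1},{"tx":0,"ty":0.0,"tz":-0.04,"roll":0,"grip":-1}]'|grep -E "force"; python3 st.py
```

```text
ft_force: [-0.2, 1.4, -0.2]
grip_force: 0.0
[-1.383  0.533  0.221  0.326 -0.148  1.981 -0.003] [0.189  0.6494 0.737 ]
x [-0.96   0.28   0.001] y [0.267 0.915 0.302] z [ 0.084  0.29  -0.953] tilt 17.6
ft_force: [-1.1, -0.2, 0.5]
grip_force: 0.0
[-1.445  0.311  0.249  0.44  -0.112  1.981 -0.003] [0.1595 0.5472 0.8305]
x [-0.96   0.28   0.001] y [0.256 0.878 0.404] z [ 0.112  0.388 -0.915] tilt 23.8
```

```bash

python3 -m crank '[{"tx":0,"ty":0.0,"tz":-0.04,"roll":0,"grip":-1},{"tx":0,"ty":0.0,"tz":-0.04,"roll":0,"grip":-1},{"tx":0,"ty":0.0,"tz":-0.04,"roll":0,"grip":-1},{"tx":0,"ty":0.0,"tz":-0.04,"roll":0,"grip":-1},{"tx":0,"ty":0.0,"tz":-0.04,"roll":0,"grip":-1}]'|grep -E "force"; python3 st.py
```

```text
ft_force: [-1.4, -0.6, -0.7]
grip_force: 0.0
[-1.698  0.111  0.479  0.526 -0.086  1.981 -0.005] [0.1299 0.4437 0.9015]
x [-0.96   0.28   0.002] y [0.242 0.826 0.51 ] z [ 0.141  0.49  -0.86 ] tilt 30.7
```

```bash

python3 -m crank '[{"tx":0,"ty":0,"tz":0,"roll":0.15,"grip":0},{"tx":0,"ty":0,"tz":0,"roll":0.15,"grip":0},{"tx":0,"ty":0,"tz":0,"roll":0.15,"grip":0},{"tx":0,"ty":0,"tz":0,"roll":0.15,"grip":0},{"tx":0,"ty":0,"tz":0,"roll":0.15,"grip":0}]'|grep -E "ft"
python3 -m crank '[{"tx":0,"ty":0,"tz":0,"roll":0.15,"grip":0},{"tx":0,"ty":0,"tz":0,"roll":0.15,"grip":0},{"tx":0,"ty":0,"tz":0,"roll":0.15,"grip":0},{"tx":0,"ty":0,"tz":0,"roll":0.15,"grip":0},{"tx":0,"ty":0,"tz":0,"roll":0.15,"grip":0}]'|grep -E "ft"
python3 -m crank '[{"tx":0,"ty":0,"tz":0,"roll":0.07,"grip":0},{"tx":0,"ty":0,"tz":0,"roll":0,"grip":0}]'
cat >> st.py <<'E'
import sys
if len(sys.argv)>3: print("to go tool",(M.T@(np.array([float(a) for a in sys.argv[1:4]])-s['tcp_pos'])).round(4),"clock",s['clock'].__round__(2),"w",s['width'].__round__(4),"gf",s['grip_force'].__round__(1),"ft",s['ft_force'].round(1))
E
python3 st.py .35 .2 .5
```

```text
ft_force: [0.0, -0.2, -0.7]
ft_force: [-0.9, 0.1, -0.8]
clock: 4.4
tcp_pos: [0.1299, 0.4447, 0.9008]
ee_rot: [-0.159, 0.772, 0.579, 0.21]
ft_force: [-0.5, 0.5, -0.2]
width: 0.0426
grip_force: 0.0
[-1.771  0.117  0.598  0.527 -0.124  1.981 -1.559] [0.1299 0.4447 0.9008]
x [0.241 0.827 0.509] y [ 0.96  -0.279 -0.001] z [ 0.141  0.489 -0.861] tilt 30.6
to go tool [-0.3531  0.2802  0.2565] clock 4.4 w 0.0426 gf 0.0 ft [-0.5  0.5 -0.2]
```

```bash

python3 -m crank '[{"tx":-0.015,"ty":0.012,"tz":0.011,"roll":0,"grip":0},{"tx":-0.03,"ty":0.023,"tz":0.021,"roll":0,"grip":0},{"tx":-0.03,"ty":0.023,"tz":0.021,"roll":0,"grip":0},{"tx":-0.03,"ty":0.023,"tz":0.021,"roll":0,"grip":0},{"tx":-0.03,"ty":0.023,"tz":0.021,"roll":0,"grip":0}]'|grep -E "ft"
python3 -m crank '[{"tx":-0.03,"ty":0.023,"tz":0.021,"roll":0,"grip":0},{"tx":-0.03,"ty":0.023,"tz":0.021,"roll":0,"grip":0},{"tx":-0.03,"ty":0.023,"tz":0.021,"roll":0,"grip":0},{"tx":-0.03,"ty":0.023,"tz":0.021,"roll":0,"grip":0},{"tx":-0.03,"ty":0.023,"tz":0.021,"roll":0,"grip":0}]'|grep -E "ft"
python3 -m crank '[{"tx":-0.03,"ty":0.023,"tz":0.021,"roll":0,"grip":0},{"tx":-0.03,"ty":0.023,"tz":0.021,"roll":0,"grip":0},{"tx":-0.01,"ty":0.01,"tz":0.01,"roll":0,"grip":0},{"tx":0,"ty":0,"tz":0,"roll":0,"grip":0}]'|grep ft
python3 st.py .427 .284 .166
```

```text
ft_force: [0.6, -0.6, -0.4]
ft_force: [0.4, 0.6, 0.0]
ft_force: [-1.1, 1.3, -0.5]
[-1.443 -0.353  0.854  1.954 -0.092  1.017 -0.819] [0.3442 0.1957 0.5012]
x [0.244 0.827 0.507] y [ 0.96  -0.281 -0.003] z [ 0.14   0.487 -0.862] tilt 30.4
to go tool [-0.0766  0.0556  0.3436] clock 5.8 w 0.0426 gf 0.0 ft [-1.1  1.3 -0.5]
```

```bash

python3 -m crank '[{"tx":-0.01,"ty":0.005,"tz":0.015,"roll":0,"grip":0},{"tx":-0.01,"ty":0.007,"tz":0.03,"roll":0,"grip":0},{"tx":-0.01,"ty":0.007,"tz":0.035,"roll":0,"grip":0},{"tx":-0.01,"ty":0.007,"tz":0.035,"roll":0,"grip":0},{"tx":-0.01,"ty":0.007,"tz":0.035,"roll":0,"grip":0}]'|grep -E "ft"
python3 st.py .427 .284 .166
python3 -m crank '[{"tx":-0.01,"ty":0.007,"tz":0.035,"roll":0,"grip":0},{"tx":-0.01,"ty":0.007,"tz":0.035,"roll":0,"grip":0},{"tx":-0.007,"ty":0.007,"tz":0.035,"roll":0,"grip":0},{"tx":0,"ty":0.002,"tz":0.03,"roll":0,"grip":0},{"tx":0,"ty":0,"tz":0.02,"roll":0,"grip":0}]'|grep -E "ft"
python3 st.py .427 .284 .166
```

```text
ft_force: [4.3, -13.6, -1.6]
[-1.931 -0.375  1.324  2.205  0.038  0.61  -0.856] [0.3718 0.218  0.3663]
x [0.238 0.827 0.51 ] y [ 0.959 -0.284  0.013] z [ 0.155  0.486 -0.86 ] tilt 30.7
to go tool [-0.0344  0.0317  0.213 ] clock 6.3 w 0.0424 gf 0.0 ft [  4.3 -13.6  -1.6]
ft_force: [-0.1, -0.7, -0.4]
[-2.093 -0.374  1.32   2.425  0.447  0.339 -1.388] [0.3276 0.242  0.3043]
x [0.24  0.829 0.505] y [ 0.947 -0.315  0.068] z [ 0.215  0.462 -0.861] tilt 30.6
to go tool [-0.0112  0.0715  0.1598] clock 6.8 w 0.0427 gf 0.0 ft [-0.1 -0.7 -0.4]
```

```bash
cat > fk.py <<'E'
from h import *
# xArm7-like guess
def fk(q,off=0.0):
    T=np.eye(4)
    for (d,a,al),th in zip([(.267,0,-np.pi/2),(0,0,np.pi/2),(.293,.0525,np.pi/2),(0,.0775,np.pi/2),(.3425,0,np.pi/2),(0,.076,-np.pi/2),(.097+off,0,0)],q):
        c,s=np.cos(th),np.sin(th);ca,sa=np.cos(al),np.sin(al)
        T=T@np.array([[c,-s*ca,s*sa,a*c],[s,c*ca,-c*sa,a*s],[0,sa,ca,d],[0,0,0,1]])
    return T
E
python3 - <<'E'
from fk import *
for q in([-1.354,.628,.038,1.517,-.027,.996,-.02],[-1.443,-.353,.854,1.954,-.092,1.017,-.819],[-2.093,-.374,1.32,2.425,.447,.339,-1.388]):print(fk(q).round(3))
E
python3 st.py .5 .2 .35
```

```text
[[ 0.279 -0.96  -0.026  0.146]
 [-0.954 -0.281  0.103 -0.576]
 [-0.106 -0.003 -0.994  0.213]
 [ 0.     0.     0.     1.   ]]
[[ 0.761 -0.052  0.647  0.36 ]
 [ 0.542 -0.496 -0.678 -0.072]
 [ 0.356  0.867 -0.349  0.84 ]
 [ 0.     0.     0.     1.   ]]
[[ 0.33  -0.498  0.802  0.313]
 [ 0.941  0.108 -0.321  0.031]
 [ 0.073  0.86   0.504  0.962]
 [ 0.     0.     0.     1.   ]]
[-2.093 -0.374  1.32   2.425  0.447  0.339 -1.388] [0.3276 0.242  0.3043]
x [0.24  0.829 0.505] y [ 0.947 -0.315  0.068] z [ 0.215  0.462 -0.861] tilt 30.6
to go tool [ 0.0296  0.1795 -0.0216] clock 6.8 w 0.0427 gf 0.0 ft [-0.1 -0.7 -0.4]
```

```bash
cat > fk.py <<'E'
from h import *
import itertools
from scipy.optimize import least_squares
D=[([-1.3538129,.62932652,.03845309,1.51836976,-.02694627,.99626765,-.01999523],[.1812,.6236,.2304],[-.96,.279,0,.279,.96,0,0,0,-1]),
([-1.362,.719,.2,.315,-.153,1.981,-.003],[.2065,.7107,.6093],[-.96,.28,0,.277,.952,.131,.036,.126,-.991]),
([-1.36,.722,.27,.209,-.223,1.981,-.003],[.2107,.7244,.6483],[-.96,.28,.001,.272,.933,.234,.065,.225,-.972]),
([-1.383,.533,.221,.326,-.148,1.981,-.003],[.189,.6494,.737],[-.96,.28,.001,.267,.915,.302,.084,.29,-.953]),
([-1.698,.111,.479,.526,-.086,1.981,-.005],[.1299,.4437,.9015],[-.96,.28,.002,.242,.826,.51,.141,.49,-.86]),
([-1.771,.117,.598,.527,-.124,1.981,-1.559],[.1299,.4447,.9008],[.241,.827,.509,.96,-.279,-.001,.141,.489,-.861]),
([-1.443,-.353,.854,1.954,-.092,1.017,-.819],[.3442,.1957,.5012],[.244,.827,.507,.96,-.281,-.003,.14,.487,-.862]),
([-1.931,-.375,1.324,2.205,.038,.61,-.856],[.3718,.218,.3663],[.238,.827,.51,.959,-.284,.013,.155,.486,-.86]),
([-2.093,-.374,1.32,2.425,.447,.339,-1.388],[.3276,.242,.3043],[.24,.829,.505,.947,-.315,.068,.215,.462,-.861])]
def fk(q,p,sg):
    A=np.eye(3);x=np.array([0,0,p[0]])
    off=p[7:14]
    for i,ax in enumerate("zyzyzyz"):
        A=A@R.from_euler(ax,sg[i]*q[i]+off[i]).as_matrix()
        if i==2: x=x+A@[p[4],0,p[1]]
        if i==3: x=x+A@[p[5],0,0]
        if i==4: x=x+A@[0,0,p[2]]
        if i==5: x=x+A@[p[6],0,0]
    return x+A@[0,0,p[3]],A
def res(p,sg):
    r=[]
    for q,t,M in D:
        x,A=fk(q,p,sg);r+=[*(x-t),*(.3*(A.T.ravel()-M))]
    return np.array(r)
if __name__=="__main__":
    best=None
    for s in itertools.product([1,-1],repeat=4):
        sg=[s[0],1,s[1],1,s[2],1,s[3]]
        for b0 in (2.64,-.07):
            p0=[.33,.35,.35,.3,0,0,0,b0,0,0,0,0,0,0]
            r=least_squares(res,p0,args=(sg,))
            if best is None or r.cost<best[0]: best=(r.cost,sg,r.x)
    print(best[0],best[1],best[2].round(4)); print(abs(res(best[2],best[1])).max())
    import pickle;pickle.dump(best,open("fk.pkl","wb"))
E
python3 fk.py
```

```text
0.00015154020500697041 [-1, 1, -1, 1, -1, 1, -1] [ 3.3600e-01  5.5530e-01  3.8320e-01  3.5210e-01  1.1400e-02 -9.4000e-03
 -3.3000e-03  6.2456e+00 -1.8300e-02 -8.9000e-03  2.4100e-02  6.7000e-03
 -6.0000e-03  1.5245e+00]
0.006184871817653814
```

```bash
cat > ik.py <<'E'
from fk import *
import pickle
_,sg,p=pickle.load(open("fk.pkl","rb"))
lo=np.array([-3.06,-.37,-1.25,.18,-1.1,.23,-2.94])+.03;hi=np.array([3.06,2.12,1.32,2.47,4.24,1.98,2.94])-.03
def ik(x,M,starts,n=12):
    rng=np.random.default_rng(0);best=[]
    for s in list(starts)+[rng.uniform(lo,hi) for _ in range(n)]:
        f=lambda q:np.r_[(fk(q,p,sg)[0]-x)*3,(fk(q,p,sg)[1]-M).ravel()]
        r=least_squares(f,np.clip(s,lo+1e-3,hi-1e-3),bounds=(lo,hi));best.append((r.cost,r.x))
    return sorted(best,key=lambda t:t[0])
def rot(tilt,bear=74.,flip=0):
    t=np.radians(tilt);b=np.radians(bear);h=np.array([np.cos(b),np.sin(b),0]);u=np.array([0,0,1.])
    z=np.sin(t)*h-np.cos(t)*u;x=np.cos(t)*h+np.sin(t)*u;y=np.cross(z,x);M=np.c_[x,y,z]
    return M if not flip else M@np.diag([-1,-1,1])
if __name__=="__main__":
    q0=[-2.093,-.374,1.32,2.425,.447,.339,-1.388]
    for flip in (0,1):
      for tilt in (20,30):
        M=rot(tilt,74,flip)
        for nm,x in dict(A=(.441,.333,.08),Apre=(.427,.284,.166),B=(.529,.306,.08),Bpre=(.515,.257,.166),Bhi=(.515,.257,.3),toteA=(.46,-.12,.1),toteB=(.56,-.19,.1),toteAhi=(.46,-.12,.25),mid=(.5,.05,.25)).items():
            b=ik(x,M,[q0])
            print(flip,tilt,nm,[(round(c,5),q.round(2).tolist()) for c,q in b[:2]])
E
python3 ik.py
```

```text
0 20 A [(np.float64(0.0), [0.16, 0.97, -1.11, 2.18, 1.52, 0.59, -2.27]), (np.float64(0.0), [0.13, 0.92, -1.03, 2.18, 1.5, 0.5, -2.26])]
0 20 Apre [(np.float64(0.0), [-0.58, 0.46, 0.17, 2.21, -0.98, 0.43, 0.18]), (np.float64(0.0), [0.13, 0.57, -0.81, 2.22, 0.56, 0.28, -1.34])]
0 20 B [(np.float64(0.0), [0.01, 0.8, -0.63, 2.0, 0.63, 0.26, -1.3]), (np.float64(0.0), [0.2, 0.95, -0.98, 2.0, 1.18, 0.5, -1.79])]
0 20 Bpre [(np.float64(0.0), [-0.58, 0.56, 0.35, 2.03, -0.93, 0.61, 0.22]), (np.float64(0.0), [0.15, 0.63, -0.7, 2.03, 0.27, 0.39, -0.92])]
0 20 Bhi [(np.float64(0.0), [-0.63, 0.37, 0.4, 1.88, -0.61, 0.85, -0.15]), (np.float64(0.0), [0.25, 0.44, -0.8, 1.88, 0.06, 0.71, -0.79])]
0 20 toteA [(np.float64(0.0), [0.93, 0.74, -0.69, 2.11, 0.2, 0.47, -0.09]), (np.float64(0.0), [1.19, 1.01, -1.21, 2.11, 0.91, 0.73, -0.82])]
0 20 toteB [(np.float64(0.0), [1.0, 0.93, -0.88, 1.78, 0.46, 0.75, -0.29]), (np.float64(0.0), [0.81, 0.81, -0.53, 1.78, 0.04, 0.69, 0.1])]
0 20 toteAhi [(np.float64(0.0), [-0.13, 0.5, 0.83, 1.98, -0.75, 1.12, 0.84]), (np.float64(0.0), [0.64, 0.39, -0.25, 1.98, -0.33, 0.8
[... 3216 characters left out ...]
 Bhi [(np.float64(0.0), [0.55, 0.56, -1.15, 1.98, 0.18, 0.55, 2.28]), (np.float64(0.0), [-0.81, 0.43, 0.79, 1.98, -1.03, 0.97, -2.84])]
1 30 toteA [(np.float64(0.0), [0.5, 0.7, 0.09, 2.08, -0.85, 0.77, -2.09]), (np.float64(0.0), [1.28, 1.09, -1.21, 2.08, 0.75, 0.68, 2.57])]
1 30 toteB [(np.float64(0.0), [0.29, 0.85, 0.45, 1.74, -0.94, 1.11, -2.11]), (np.float64(0.0), [0.9, 0.87, -0.55, 1.74, -0.15, 0.75, -2.81])]
1 30 toteAhi [(np.float64(0.0), [0.88, 0.47, -0.43, 1.97, -0.41, 0.91, -2.66]), (np.float64(0.0), [0.28, 0.47, 0.4, 1.97, -0.73, 1.12, -2.29])]
1 30 mid [(np.float64(0.0), [0.46, 0.41, -0.33, 2.06, -0.61, 0.75, -2.79]), (np.float64(0.0), [0.99, 0.66, -1.17, 2.06, 0.14, 0.62, 2.71])]
```

```bash
python3 st.py .5 .1 .4
```

```text
[-2.093 -0.374  1.32   2.425  0.447  0.339 -1.388] [0.3276 0.242  0.3043]
x [0.24  0.829 0.505] y [ 0.947 -0.315  0.068] z [ 0.215  0.462 -0.861] tilt 30.6
to go tool [-0.0281  0.2144 -0.1108] clock 6.8 w 0.0427 gf 0.0 ft [-0.1 -0.7 -0.4]
```

```bash
python3 -m crank '[{"tx":-0.005,"ty":0.025,"tz":-0.012,"roll":0,"grip":0},{"tx":-0.005,"ty":0.035,"tz":-0.02,"roll":0,"grip":0},{"tx":-0.005,"ty":0.035,"tz":-0.02,"roll":0,"grip":0},{"tx":-0.005,"ty":0.035,"tz":-0.02,"roll":0,"grip":0},{"tx":-0.005,"ty":0.035,"tz":-0.02,"roll":0,"grip":0}]'|grep -E "ft"
python3 st.py .5 .1 .4
```

```text
ft_force: [0.9, 0.4, -0.9]
[-1.693 -0.375  1.321  2.083  0.     0.752 -0.626] [0.4286 0.1254 0.4056]
x [0.241 0.83  0.502] y [ 0.941 -0.328  0.09 ] z [ 0.239  0.451 -0.86 ] tilt 30.7
to go tool [-0.0067  0.075   0.0105] clock 7.3 w 0.0426 gf 0.0 ft [ 0.9  0.4 -0.9]
```

```bash
python3 -m crank '[{"tx":-0.015,"ty":0.03,"tz":0,"roll":0,"grip":0},{"tx":-0.02,"ty":0.04,"tz":0,"roll":0,"grip":0},{"tx":-0.02,"ty":0.04,"tz":0,"roll":0,"grip":0},{"tx":-0.02,"ty":0.04,"tz":0,"roll":0,"grip":0},{"tx":-0.02,"ty":0.04,"tz":0,"roll":0,"grip":0}]'|grep -E "ft"
python3 st.py .7 -.2 .4
python3 -m crank '[{"tx":-0.02,"ty":0.04,"tz":0,"roll":0,"grip":0},{"tx":-0.02,"ty":0.04,"tz":0,"roll":0,"grip":0},{"tx":-0.02,"ty":0.04,"tz":0,"roll":0,"grip":0},{"tx":-0.02,"ty":0.03,"tz":0,"roll":0,"grip":0},{"tx":-0.02,"ty":0.02,"tz":0,"roll":0,"grip":0}]'|grep -E "ft"
python3 st.py .7 -.2 .4
```

```text
ft_force: [-0.0, -0.4, 0.3]
[-1.455 -0.375  1.321  1.96  -0.012  0.882 -0.413] [0.4616 0.0111 0.4471]
x [0.249 0.842 0.479] y [ 0.91  -0.372  0.181] z [ 0.331  0.391 -0.859] tilt 30.8
to go tool [-0.141   0.2869  0.0368] clock 7.8 w 0.0426 gf 0.0 ft [-0.  -0.4  0.3]
ft_force: [-0.5, 0.2, -0.2]
[-1.290e+00 -3.740e-01  1.321e+00  1.848e+00  1.000e-03  9.680e-01
 -2.790e-01] [ 0.4752 -0.085   0.488 ]
x [0.263 0.856 0.445] y [ 0.872 -0.409  0.271] z [ 0.414  0.317 -0.853] tilt 31.4
to go tool [-0.0785  0.219   0.1317] clock 8.3 w 0.0428 gf 0.0 ft [-0.5  0.2 -0.2]
```

```bash
cat > sim.py <<'E'
from ik import *
LO=np.array([-3.06,-.37,-1.25,.18,-1.1,.23,-2.94]);HI=np.array([3.06,2.12,1.32,2.47,4.24,1.98,2.94])
def step(q,x,M,n=15,w=.3,lam=.02):
    "bounded min-motion pose IK"
    f=lambda z:np.r_[fk(z,p,sg)[0]-x,w*R.from_matrix(M@fk(z,p,sg)[1].T).as_rotvec(),lam*0.1*(z-q)]
    return least_squares(f,np.clip(q,LO+1e-6,HI-1e-6),bounds=(LO,HI),x_scale=1.).x
def run(q,rows,every=5):
    q=np.array(q,float);x,M=fk(q,p,sg)
    for i,r in enumerate(rows):
        x=x+M@np.array(r[:3]);M=M@R.from_rotvec([0,0,r[3]]).as_matrix()
        q=step(q,x,M);x,M=fk(q,p,sg)
        if (i+1)%every==0 or i==len(rows)-1: print(i+1,q.round(2),x.round(3),"z",M[:,2].round(2),"y",M[:,1].round(2))
    return q
if __name__=="__main__":
    a=[-1.771,.117,.598,.527,-.124,1.981,-1.559]
    q=run(a,[(-.03,.023,.021,0)]*12)
    print("obs -1.443 -.353 .854 1.954 -.092 1.017 -.819")
    q=run(q,[(-.01,.007,.032,0)]*5); print("obs [-1.931 -0.375  1.324  2.205  0.038  0.61  -0.856]")
    q=run([-1.3538,.6293,.0385,1.518,-.027,.996,-.02],[(0,0,-.05,0)]*5+[(0,.02,-.03,0)]*16+[(0,0,-.04,0)]*13,5)
    print("obs -1.698 .111 .479 .526 -.086 1.981 -.005 z .14 .49 -.86 x .13 .44 .90")
E
python3 sim.py
```

```text
5 [-1.8  -0.29  0.51  1.38  0.14  1.48 -1.53] [0.218 0.338 0.735] z [ 0.15  0.49 -0.86] y [ 0.96 -0.28  0.01]
10 [-1.43 -0.37  0.66  1.83 -0.04  1.14 -1.02] [0.308 0.232 0.569] z [ 0.15  0.49 -0.86] y [ 0.96 -0.28  0.01]
12 [-1.46 -0.37  0.87  1.96 -0.06  1.02 -0.82] [0.344 0.19  0.503] z [ 0.15  0.49 -0.86] y [ 0.96 -0.28  0.01]
obs -1.443 -.353 .854 1.954 -.092 1.017 -.819
5 [-1.93 -0.37  1.32  2.25  0.12  0.53 -0.93] [0.374 0.213 0.353] z [ 0.2   0.47 -0.86] y [ 0.95 -0.31  0.05]
obs [-1.931 -0.375  1.324  2.205  0.038  0.61  -0.856]
5 [-1.35  0.51  0.04  1.06 -0.02  1.58 -0.03] [0.183 0.63  0.48 ] z [-0. -0. -1.] y [ 0.28  0.96 -0.  ]
10 [-1.32  0.71 -0.01  0.33  0.01  1.98 -0.05] [0.206 0.706 0.609] z [ 0.03  0.12 -0.99] y [0.28 0.95 0.12]
15 [-1.32  0.64 -0.01  0.18  0.01  1.92 -0.05] [0.21  0.719 0.722] z [ 0.11  0.37 -0.92] y [0.26 0.89 0.39]
20 [-1.32  0.51 -0.01  0.18  0.01  1.81 -0.05] [0.203 0.694 0.844] z [ 0.17  0.58 -0.8 ] y [0.23 0.76 0.61]
25 [-1.32  0.31 -0.01  0.18  0.01  1.86 -0.05] [0.167 0.571 0.964] z [ 0.2   0.69 -0.7 ] y [0.2  0.67 0.72]
30 [-1.31  0.09 -0.01  0.18  0.    1.93 -0.05] [0.123 0.418 1.056] z [ 0.23  0.78 -0.59] y [0.17 0.56 0.81]
34 [-1.32 -0.08  0.01  0.18 -0.02  1.97 -0.05] [0.085 0.287 1.106] z [ 0.25  0.84 -0.48] y [0.14 0.46 0.88]
obs -1.698 .111 .479 .526 -.086 1.981 -.005 z .14 .49 -.86 x .13 .44 .90
```

```bash
nproc; cat > search.py <<'E'
from sim import *
import multiprocessing as mp,sys,time
q0=np.array([-1.290,-.374,1.321,1.848,.001,.968,-.279])
F=np.array([.515,.24,.32]);MT=rot(28,74)
def safe(w): return not(w[0]>.25 and w[1]>.12 and w[2]<.65)
def go(q,w,step_=.045,mx=22):
    x,M=fk(q,p,sg);n=int(np.clip(np.ceil(np.linalg.norm(w-x)/step_),1,mx));d=M.T@(w-x)/n
    for _ in range(n):
        q=step(q,x+M@d,M);x,M=fk(q,p,sg)
        if x[2]<.25: break
    return q
def roll(seed):
    g=np.random.default_rng(seed);k=g.integers(1,4);W=[]
    while len(W)<k:
        w=g.uniform([.05,-.5,.3],[.8,.55,1.0])
        if safe(w): W.append(w)
    W.append(np.array([.5,.1,.42]));W.append(F);q=q0.copy()
    for w in W: q=go(q,w)
    x,M=fk(q,p,sg);e=R.from_matrix(M@MT.T).as_rotvec();z=M[:,2]
    zerr=np.arccos(np.clip(z@MT[:,2],-1,1))
    return np.linalg.norm(x-F)*5+zerr,zerr,np.array(W),q
if __name__=="__main__":
    a=int(sys.argv[1]);t=time.time();B=[]
    with mp.Pool() as P:
        for r in P.imap_unordered(roll,range(a,a+100000)):
            B.append(r)
            if time.time()-t>200: P.terminate();break
    B.sort(key=lambda r:r[0]);print(len(B))
    for r in B[:6]: print(round(r[0],3),round(r[1],3),r[2].round(2).tolist(),r[3].round(2))
E
OMP_NUM_THREADS=1 python3 search.py 0
```

```text
4
1619
0.023 0.023 [[0.25, 0.06, 0.58], [0.17, 0.22, 0.36], [0.43, -0.13, 0.58], [0.5, 0.1, 0.42], [0.52, 0.24, 0.32]] [-0.59  0.32  0.47  1.95 -0.8   0.85  0.08]
0.026 0.026 [[0.05, 0.13, 0.71], [0.5, 0.1, 0.42], [0.52, 0.24, 0.32]] [-0.39  0.31  0.22  1.96 -0.76  0.8   0.06]
0.035 0.035 [[0.17, 0.13, 0.55], [0.5, 0.1, 0.42], [0.52, 0.24, 0.32]] [-0.04  0.3  -0.24  1.96 -0.56  0.69 -0.16]
0.046 0.046 [[0.24, -0.07, 0.98], [0.17, 0.4, 0.41], [0.3, 0.21, 0.73], [0.5, 0.1, 0.42], [0.52, 0.24, 0.32]] [-0.69  0.34  0.58  1.94 -0.79  0.87  0.09]
0.055 0.055 [[0.13, 0.18, 0.52], [0.1, -0.21, 0.35], [0.5, 0.1, 0.42], [0.52, 0.24, 0.32]] [-0.33  0.34  0.15  1.89 -0.66  0.89 -0.04]
0.065 0.065 [[0.22, -0.33, 0.74], [0.06, 0.46, 0.59], [0.5, 0.1, 0.42], [0.52, 0.24, 0.32]] [-0.38  0.35  0.23  1.88 -0.69  0.92 -0.01]
```

```bash
cat > tr.py <<'E'
from search import *
def trace(q,W):
    for w in W:
        x,M=fk(q,p,sg);d=M.T@(np.array(w)-x);n=int(np.clip(np.ceil(np.linalg.norm(d)/.045),1,22))
        q=go(q,np.array(w));x,M=fk(q,p,sg)
        print("rows",n,"d",(d/n).round(4),"->",q.round(2),x.round(3),"z",M[:,2].round(2),"y",M[:,1].round(2))
    return q
E
python3 - <<'E'
from tr import *
T=[[.5,.1,.42],[.52,.24,.32],[.515,.257,.18],[.529,.306,.085],[.515,.257,.18],[.5,.1,.3],[.5,-.1,.3],[.52,-.16,.25],[.52,-.16,.12]]
for a in ([.17,.13,.55],[.05,.13,.71],[.22,.1,.56]): print(a);trace(q0,[a]+T)
E
```

```text
[0.17, 0.13, 0.55]
rows 9 d [ 0.0148 -0.0373 -0.012 ] -> [ 0.32 -0.37 -0.01  1.91 -0.49  1.6  -0.01] [0.234 0.092 0.565] z [ 0.17  0.45 -0.88] y [ 0.95 -0.3   0.03]
rows 7 d [0.0007 0.0352 0.0252] -> [ 0.22  0.16 -0.17  1.84 -0.52  1.07  0.01] [0.5  0.1  0.42] z [ 0.17  0.45 -0.88] y [ 0.95 -0.3   0.03]
rows 4 d [ 0.0189 -0.0066  0.0384] -> [-0.02  0.3  -0.26  1.96 -0.55  0.68 -0.16] [0.52 0.24 0.32] z [ 0.17  0.45 -0.88] y [ 0.95 -0.3   0.03]
rows 4 d [-0.0134 -0.0035  0.0325] -> [ 0.02  0.47 -0.37  2.09 -0.69  0.39  0.02] [0.516 0.253 0.215] z [ 0.17  0.45 -0.88] y [ 0.95 -0.3   0.03]
rows 4 d [-0.0034 -0.0019  0.035 ] -> [ 0.02  0.54 -0.42  2.11 -0.72  0.3   0.05] [0.519 0.266 0.183] z [ 0.17  0.45 -0.88] y [ 0.95 -0.3   0.03]
rows 1 d [-0.01   -0.0016 -0.0026] -> [ 0.05  0.54 -0.44  2.13 -0.73  0.29  0.08] [0.515 0.257 0.18 ] z [ 0.17  0.45 -0.88] y [ 0.95 -0.3   0.03]
rows 5 d [-0.0158  0.0074 -0.0356] -> [ 0.11  0.48 -0.42  2.13 -0.7   0.37  0.09] [0.512 0.226 0.204] z [ 0.17  0.45 -0.88] y [ 0.95 -0.3   0.03]
rows 8 d [-0.029   0.0113 -0.0289] -> [ 0.19  0.45 -0.41  2.13 -0.68
[... 2613 characters left out ...]
0025] -> [-0.11  0.49 -0.27  2.18 -1.1   0.23  0.4 ] [0.515 0.257 0.18 ] z [ 0.25  0.4  -0.88] y [ 0.93 -0.34  0.11]
rows 5 d [-0.0164  0.0104 -0.0344] -> [-0.1   0.43 -0.2   2.18 -1.    0.33  0.35] [0.512 0.226 0.204] z [ 0.25  0.4  -0.88] y [ 0.93 -0.34  0.11]
rows 8 d [-0.0294  0.0138 -0.0273] -> [-0.03  0.4  -0.16  2.19 -0.96  0.4   0.38] [0.511 0.185 0.216] z [ 0.25  0.4  -0.88] y [ 0.93 -0.34  0.11]
rows 8 d [-0.0344  0.0163 -0.0208] -> [ 0.05  0.39 -0.14  2.19 -0.93  0.46  0.44] [0.512 0.142 0.221] z [ 0.25  0.4  -0.88] y [ 0.93 -0.34  0.11]
rows 8 d [-0.0376  0.0125 -0.0038] -> [ 0.14  0.41 -0.14  2.19 -0.95  0.48  0.55] [0.513 0.104 0.208] z [ 0.25  0.4  -0.88] y [ 0.93 -0.34  0.11]
```

```bash
sed -i 's/if x\[2\]<.25: break/if x[2]<zmin: break/; s/^F=/zmin=.05\nF=/' search.py
cat > search2.py <<'E'
from search import *
C=[[.5,.1,.42],[.512,.235,.25],[.515,.257,.18],[.529,.306,.085]]
def roll2(seed):
    g=np.random.default_rng(seed);W=[g.uniform([.12,.0,.45],[.28,.25,.7])]
    for _ in range(g.integers(0,3)):
        w=g.uniform([.1,-.6,.3],[.8,.5,.9])
        if safe(w) and np.hypot(*w[:2])>.2: W.append(w)
    q=q0.copy();bad=0
    for w in W+C[:2]: q=go(q,np.array(w))
    x,M=fk(q,p,sg)
    if np.linalg.norm(x-C[1])>.02: return 9,0,W,q
    for w in C[2:]: q=go(q,np.array(w))
    x,M=fk(q,p,sg);z=M[:,2];tilt=np.degrees(np.arccos(-z[2]));b=np.degrees(np.arctan2(z[1],z[0]))
    c=np.linalg.norm(x-C[-1])*10+max(0,22-tilt)*.03+max(0,tilt-32)*.03+abs(b-74)*.01
    return c,(tilt.round(1),b.round(1)),W,q
if __name__=="__main__":
    t=time.time();B=[]
    with mp.Pool() as P:
        for r in P.imap_unordered(roll2,range(int(sys.argv[1]),10**6)):
            B.append(r)
            if time.time()-t>240: P.terminate();break
    B.sort(key=lambda r:r[0]);print(len(B))
    for r in B[:8]: print(round(r[0],3),r[1],np.array(r[2]).round(2).tolist(),r[3].round(2))
E
OMP_NUM_THREADS=1 python3 search2.py 0
```

```text
2074
0.002 (np.float64(22.1), np.float64(73.9)) [[0.15, 0.21, 0.51], [0.18, -0.27, 0.39]] [-0.37  0.7  -0.04  2.02 -1.04  0.34  0.28]
0.003 (np.float64(23.3), np.float64(74.3)) [[0.14, 0.21, 0.5]] [-0.29  0.71 -0.15  2.03 -0.99  0.29  0.26]
0.003 (np.float64(26.3), np.float64(74.0)) [[0.15, 0.16, 0.57]] [-0.17  0.73 -0.28  2.06 -1.1   0.23  0.41]
0.003 (np.float64(23.7), np.float64(74.3)) [[0.15, 0.2, 0.51], [0.22, 0.05, 0.45]] [-0.24  0.71 -0.2   2.04 -0.96  0.27  0.24]
0.003 (np.float64(26.1), np.float64(74.3)) [[0.14, 0.16, 0.59], [0.66, -0.18, 0.52]] [-0.17  0.73 -0.28  2.06 -1.07  0.23  0.38]
0.005 (np.float64(25.2), np.float64(73.5)) [[0.14, 0.17, 0.6], [0.55, -0.06, 0.34]] [-0.19  0.72 -0.26  2.05 -1.03  0.23  0.33]
0.007 (np.float64(25.0), np.float64(73.3)) [[0.17, 0.13, 0.64], [0.2, 0.23, 0.55]] [-0.24  0.71 -0.2   2.05 -1.1   0.26  0.39]
0.008 (np.float64(24.4), np.float64(74.8)) [[0.13, 0.18, 0.58]] [-0.18  0.72 -0.28  2.04 -0.88  0.23  0.17]
```

```bash
python3 - <<'E'
from tr import *
for a in ([[.14,.21,.5]],[[.15,.21,.51],[.18,-.27,.39]]):
    print(a);q=trace(q0,a+[[.5,.1,.42],[.512,.235,.25],[.515,.257,.18]])
    qb=q
    print("B");q=trace(q,[[.529,.306,.085],[.515,.257,.18],[.5,.1,.3],[.52,-.16,.25],[.58,-.2,.25],[.58,-.2,.11]])
    print("A");q=trace(q,[[.58,-.2,.25],[.5,.1,.3],[.427,.284,.17],[.441,.333,.085],[.427,.284,.18],[.44,.1,.3],[.48,-.12,.25],[.48,-.12,.11]])
E
```

```text
[[0.14, 0.21, 0.5]]
rows 10 d [ 0.0171 -0.0408 -0.0052] -> [-0.41 -0.37 -0.01  1.99 -0.31  1.27 -0.67] [0.217 0.198 0.517] z [ 0.12  0.37 -0.92] y [ 0.95 -0.3   0.01]
rows 8 d [-0.0057  0.0374  0.011 ] -> [-0.24  0.18  0.31  1.78 -0.48  1.14 -0.05] [0.5  0.1  0.42] z [ 0.12  0.37 -0.92] y [ 0.95 -0.3   0.01]
rows 5 d [ 0.0112 -0.0061  0.0416] -> [-0.4   0.39  0.17  2.   -0.69  0.67 -0.01] [0.512 0.235 0.25 ] z [ 0.12  0.37 -0.92] y [ 0.95 -0.3   0.01]
rows 2 d [-0.0035 -0.0021  0.0365] -> [-0.36  0.51  0.07  2.05 -0.84  0.5   0.13] [0.515 0.257 0.18 ] z [ 0.12  0.37 -0.92] y [ 0.95 -0.3   0.01]
B
rows 3 d [ 0.0034 -0.0007  0.0358] -> [-0.31  0.7  -0.13  2.04 -1.03  0.28  0.28] [0.529 0.306 0.085] z [ 0.12  0.37 -0.92] y [ 0.95 -0.3   0.01]
rows 3 d [-0.0034  0.0007 -0.0358] -> [-0.35  0.51  0.05  2.06 -0.83  0.5   0.12] [0.515 0.257 0.18 ] z [ 0.12  0.37 -0.92] y [ 0.95 -0.3   0.01]
rows 5 d [-0.0191  0.0068 -0.034 ] -> [-0.15  0.29  0.22  1.99 -0.6   0.87  0.15] [0.5 0.1 0.3] z [ 0.12  0.37 -0.92] y [ 0.95 -0.3   0.01]
rows 6 d [-0.0404  0.0162 -0.0079] -> [ 0.3   0.51  0.3   1.8  -
[... 3639 characters left out ...]
 0.0326] -> [-0.44  0.65 -0.12  2.16 -1.1   0.23  0.24] [0.444 0.333 0.089] z [ 0.07  0.34 -0.94] y [ 0.96 -0.29 -0.03]
rows 3 d [-0.006  -0.0015 -0.0343] -> [-0.52  0.44  0.1   2.19 -0.84  0.46  0.03] [0.427 0.284 0.18 ] z [ 0.07  0.34 -0.94] y [ 0.96 -0.29 -0.03]
rows 5 d [-0.024   0.0126 -0.0347] -> [-0.27  0.22  0.32  2.08 -0.54  0.88  0.1 ] [0.44 0.1  0.3 ] z [ 0.07  0.34 -0.94] y [ 0.96 -0.29 -0.03]
rows 6 d [-0.0338  0.0173 -0.004 ] -> [ 0.15  0.45  0.4   1.92 -0.58  1.03  0.59] [ 0.48 -0.12  0.25] z [ 0.07  0.34 -0.94] y [ 0.96 -0.29 -0.03]
rows 4 d [-0.012   0.001   0.0329] -> [ 0.24  0.66  0.28  2.04 -0.79  0.75  0.85] [ 0.48 -0.12  0.11] z [ 0.07  0.34 -0.94] y [ 0.96 -0.29 -0.03]
```

```bash
python3 -m crank '[{"tx":0.01,"ty":-0.02,"tz":-0.003,"roll":0,"grip":0},{"tx":0.017,"ty":-0.041,"tz":-0.005,"roll":0,"grip":0},{"tx":0.017,"ty":-0.041,"tz":-0.005,"roll":0,"grip":0},{"tx":0.017,"ty":-0.041,"tz":-0.005,"roll":0,"grip":0},{"tx":0.017,"ty":-0.041,"tz":-0.005,"roll":0,"grip":0}]'|grep -E "ft"
python3 st.py .14 .21 .5
```

```text
ft_force: [-0.1, -0.5, 0.7]
[-0.471 -0.37   0.423  2.079 -0.198  0.955 -0.328] [0.3457 0.0314 0.4934]
x [0.259 0.856 0.448] y [ 0.873 -0.405  0.27 ] z [ 0.413  0.321 -0.852] tilt 31.6
to go tool [ 0.1026 -0.2502 -0.0331] clock 8.8 w 0.0428 gf 0.0 ft [-0.1 -0.5  0.7]
```

```bash
python3 -m crank '[{"tx":0.017,"ty":-0.041,"tz":-0.005,"roll":0,"grip":0},{"tx":0.017,"ty":-0.041,"tz":-0.005,"roll":0,"grip":0},{"tx":0.017,"ty":-0.041,"tz":-0.005,"roll":0,"grip":0},{"tx":0.017,"ty":-0.041,"tz":-0.005,"roll":0,"grip":0}]'|grep -E "ft"
python3 st.py .14 .21 .5
```

```text
ft_force: [-0.1, -0.7, 1.2]
[ 0.249 -0.374 -0.058  2.104 -0.49   1.082 -0.012] [0.3092 0.0621 0.4977]
x [0.257 0.856 0.449] y [ 0.875 -0.403  0.268] z [ 0.41   0.324 -0.853] tilt 31.5
to go tool [ 0.0842 -0.2071 -0.0234] clock 9.2 w 0.0427 gf 0.0 ft [-0.1 -0.7  1.2]
```

```bash
python3 -m crank '[{"tx":0.017,"ty":-0.041,"tz":-0.005,"roll":0,"grip":0},{"tx":0.017,"ty":-0.041,"tz":-0.005,"roll":0,"grip":0},{"tx":0.017,"ty":-0.041,"tz":-0.005,"roll":0,"grip":0},{"tx":0.017,"ty":-0.041,"tz":-0.005,"roll":0,"grip":0},{"tx":0.017,"ty":-0.041,"tz":-0.005,"roll":0,"grip":0}]'|grep -E "ft"
python3 st.py .14 .21 .5
```

```text
ft_force: [-1.9, 3.1, 0.5]
[ 0.006 -0.374 -0.124  2.148 -0.507  0.969 -0.228] [0.2969 0.1524 0.4857]
x [0.211 0.841 0.498] y [ 0.907 -0.358  0.221] z [ 0.364  0.405 -0.839] tilt 33.0
to go tool [ 0.0224 -0.1598 -0.0459] clock 9.7 w 0.0427 gf 0.0 ft [-1.9  3.1  0.5]
```

```bash
python3 -m crank '[{"tx":0.01,"ty":-0.045,"tz":-0.005,"roll":0,"grip":0},{"tx":0.01,"ty":-0.045,"tz":-0.005,"roll":0,"grip":0},{"tx":0.01,"ty":-0.045,"tz":-0.005,"roll":0,"grip":0},{"tx":0.01,"ty":-0.045,"tz":-0.005,"roll":0,"grip":0},{"tx":0.01,"ty":-0.045,"tz":-0.005,"roll":0,"grip":0}]'|grep -E "ft"
python3 st.py .14 .21 .5
```

```text
ft_force: [-0.2, -1.1, -0.2]
[-0.534 -0.374 -0.159  2.195 -0.184  0.784 -0.966] [0.2519 0.2366 0.4621]
x [0.264 0.835 0.482] y [ 0.9   -0.393  0.188] z [ 0.346  0.384 -0.856] tilt 31.1
to go tool [-0.0336 -0.0832 -0.0814] clock 10.2 w 0.0428 gf 0.0 ft [-0.2 -1.1 -0.2]
```

```bash
python3 - <<'E'
from sim import *
import sim
a=[-.471,-.370,.423,2.079,-.198,.955,-.328]
rows=[(.017,-.041,-.005,0)]*9+[(.01,-.045,-.005,0)]*5
for w in (.3,.6,1.2):
  for vmax in (9,.22):
    def step(q,x,M,w=w,v=vmax):
        f=lambda z:np.r_[fk(z,p,sg)[0]-x,w*R.from_matrix(M@fk(z,p,sg)[1].T).as_rotvec(),.002*(z-q)]
        l=np.maximum(LO,q-v)-1e-6;h=np.minimum(HI,q+v)+1e-6
        return least_squares(f,np.clip(q,l+1e-7,h-1e-7),bounds=(l,h)).x
    sim.step=step;print(w,vmax);sim.run(a,rows,3)
E
```

```text
0.3 9
3 [-0.07 -0.37 -0.01  2.07 -0.38  1.14 -0.3 ] [0.289 0.128 0.499] z [ 0.3   0.35 -0.89] y [ 0.92 -0.36  0.16]
6 [-0.67 -0.37 -0.01  1.99 -0.16  1.17 -0.96] [0.216 0.223 0.515] z [ 0.19  0.32 -0.93] y [ 0.94 -0.33  0.07]
9 [-0.89 -0.36 -0.25  1.91 -0.07  1.21 -1.45] [0.114 0.307 0.539] z [ 0.18  0.31 -0.93] y [ 0.94 -0.33  0.07]
12 [-0.84 -0.31 -0.65  1.79 -0.05  1.26 -1.82] [-0.007  0.373  0.554] z [ 0.18  0.31 -0.93] y [ 0.94 -0.33  0.07]
14 [-0.75 -0.23 -1.    1.67  0.03  1.3  -2.09] [-0.088  0.417  0.564] z [ 0.18  0.31 -0.93] y [ 0.94 -0.33  0.07]
0.3 0.22
3 [-0.11 -0.37 -0.01  2.07 -0.35  1.12 -0.35] [0.289 0.132 0.499] z [ 0.3   0.34 -0.89] y [ 0.92 -0.37  0.17]
6 [-0.66 -0.37 -0.04  1.99 -0.14  1.17 -1.  ] [0.214 0.227 0.514] z [ 0.2   0.31 -0.93] y [ 0.94 -0.34  0.09]
9 [-0.82 -0.36 -0.31  1.91 -0.08  1.21 -1.45] [0.112 0.311 0.536] z [ 0.19  0.3  -0.93] y [ 0.94 -0.34  0.08]
12 [-0.76 -0.32 -0.72  1.79 -0.06  1.25 -1.81] [-0.009  0.378  0.549] z [ 0.19  0.3  -0.93] y [ 0.94 -0.34  0.08]
14 [-0.62 -0.25 -1.1   1.66 -0.    1.29 -2.06] [-0.09   0.423  0.558] z [ 0.19  0.3
[... 1580 characters left out ...]
 y [ 0.88 -0.4   0.26]
14 [-0.85  0.04 -1.25  1.88  0.61  1.19 -2.68] [-0.028  0.455  0.469] z [ 0.4   0.32 -0.86] y [ 0.88 -0.4   0.26]
1.2 0.22
3 [-0.17 -0.37 -0.01  2.13 -0.33  0.92 -0.4 ] [0.324 0.136 0.488] z [ 0.41  0.32 -0.85] y [ 0.87 -0.41  0.27]
6 [-0.57 -0.37 -0.15  2.15 -0.06  0.82 -1.06] [0.269 0.243 0.481] z [ 0.4   0.32 -0.86] y [ 0.88 -0.4   0.26]
9 [-0.62 -0.36 -0.52  2.1   0.05  0.87 -1.54] [0.17  0.332 0.484] z [ 0.4   0.32 -0.86] y [ 0.88 -0.4   0.26]
12 [-0.44 -0.36 -1.01  2.    0.07  0.93 -1.88] [0.054 0.408 0.475] z [ 0.4   0.32 -0.86] y [ 0.88 -0.4   0.26]
14 [-0.34 -0.37 -1.25  1.91  0.07  1.   -2.02] [-0.014  0.438  0.477] z [ 0.4   0.32 -0.86] y [ 0.88 -0.4   0.26]
```

```bash
cat > search3.py <<'E'
import sim
from sim import *
import multiprocessing as mp,sys,time,search
def step(q,x,M,w=.8,v=.22):
    f=lambda z:np.r_[fk(z,p,sg)[0]-x,w*R.from_matrix(M@fk(z,p,sg)[1].T).as_rotvec(),.002*(z-q)]
    l=np.maximum(LO,q-v)-1e-6;h=np.minimum(HI,q+v)+1e-6
    return least_squares(f,np.clip(q,l+1e-7,h-1e-7),bounds=(l,h)).x
search.step=step
from search import go,safe
q0=np.array([-.534,-.374,-.159,2.195,-.184,.784,-.966])
search.q0=q0
C=[[.5,.1,.42],[.512,.235,.25],[.515,.257,.18],[.529,.306,.085]]
def roll3(seed):
    g=np.random.default_rng(seed);W=[]
    k=g.integers(1,4)
    while len(W)<k:
        w=g.uniform([-.5,-.6,.28],[.75,.6,1.1])
        if safe(w) : W.append(w)
    q=q0.copy()
    try:
        for w in W+C[:2]: q=go(q,np.array(w))
        x,M=fk(q,p,sg)
        if np.linalg.norm(x-C[1])>.02 or np.degrees(np.arccos(M[:,2]@rot(26,74)[:,2]))>10: return 9,0,W,q
        for w in C[2:]: q=go(q,np.array(w))
    except Exception as e: return 10,0,W,q
    x,M=fk(q,p,sg);z=M[:,2];tilt=np.degrees(np.arccos(-z[2]));b=np.degrees(np.arctan2(z[1],z[0]))
    c=np.linalg.norm(x-C[-1])*10+max(0,22-tilt)*.03+max(0,tilt-32)*.03+abs(b-74)*.01
    return c,(tilt.round(1),b.round(1)),W,q
if __name__=="__main__":
    t=time.time();B=[]
    with mp.Pool() as P:
        for r in P.imap_unordered(roll3,range(int(sys.argv[1]),10**6)):
            B.append(r)
            if time.time()-t>300: P.terminate();break
    B.sort(key=lambda r:r[0]);print(len(B))
    for r in B[:8]: print(round(r[0],3),r[1],np.array(r[2]).round(2).tolist(),r[3].round(2))
E
OMP_NUM_THREADS=1 python3 search3.py 0
```

```text
1472
0.155 (np.float64(27.0), np.float64(71.8)) [[-0.5, 0.33, 0.53], [-0.19, 0.31, 0.9], [-0.44, 0.45, 0.87]] [-0.16  0.71 -0.29  2.06 -1.1   0.23  0.4 ]
0.25 (np.float64(20.3), np.float64(64.4)) [[-0.49, -0.48, 0.34], [-0.18, 0.31, 1.04], [0.42, -0.34, 0.35]] [-0.03  0.76 -0.6   2.02  0.76  0.23 -1.56]
0.269 (np.float64(22.3), np.float64(61.0)) [[-0.07, -0.52, 0.65], [0.67, -0.16, 0.34], [-0.2, 0.3, 0.37]] [-0.38  0.67 -0.07  2.05 -1.1   0.23  0.29]
0.31 (np.float64(19.9), np.float64(55.1)) [[-0.41, -0.18, 0.55], [-0.45, 0.43, 0.31]] [-0.5   0.67  0.03  2.06 -1.1   0.23  0.26]
0.34 (np.float64(22.2), np.float64(58.9)) [[-0.25, -0.3, 0.62], [0.16, 0.1, 0.74], [0.75, -0.21, 0.43]] [-0.4   0.66 -0.05  2.05 -1.1   0.23  0.28]
0.353 (np.float64(19.7), np.float64(60.3)) [[-0.37, -0.38, 0.6]] [-0.39  0.67 -0.09  2.02 -0.75  0.23 -0.08]
0.374 (np.float64(21.4), np.float64(56.3)) [[0.61, -0.45, 0.44], [0.69, 0.06, 0.79], [-0.23, 0.19, 0.3]] [-0.45  0.66 -0.01  2.05 -1.1   0.23  0.25]
0.392 (np.float64(27.8), np.float64(68.2)) [[-0.38, -0.45, 0.4], [0.63, -0.09, 0.72], [-0.3, 0.17, 0.39]] [-0.15  0.69 -0.28  2.05 -1.1   0.23  0.38]
```

```bash
python3 - <<'E'
import pickle
from h import *
d=pickle.load(open("d0.pkl","rb"));P=np.vstack([cloud(d[n])[d[n]["z_map"]>0] for n in d])
for x0 in np.arange(-1,.8,.2):
    r=[]
    for y0 in np.arange(-.2,1.,.2):
        m=(P[:,0]>=x0)&(P[:,0]<x0+.2)&(P[:,1]>=y0)&(P[:,1]<y0+.2)
        r.append(round(float(np.percentile(P[m,2],99.5)),2) if m.sum()>5 else None)
    print(round(x0,1),r)
E
cat > tr3.py <<'E'
from search3 import *
def rl(q,a,n):
    x,M=fk(q,p,sg)
    for _ in range(n):
        M=M@R.from_rotvec([0,0,a]).as_matrix();q=step(q,x,M);x,M=fk(q,p,sg)
    rep(q,f"roll {a*n}");return q
def rep(q,s=""):
    x,M=fk(q,p,sg);z=M[:,2];print(s,"->",q.round(2),x.round(3),"tilt %.1f bear %.1f"%(np.degrees(np.arccos(-z[2])),np.degrees(np.arctan2(z[1],z[0]))),"y",M[:,1].round(2))
def tr(q,W):
    for w in W:
        x,M=fk(q,p,sg);d=M.T@(np.array(w)-x);n=int(np.clip(np.ceil(np.linalg.norm(d)/.045),1,22))
        q=go(q,np.array(w));rep(q,f"{w} rows {n} d {(d/n).round(3)}")
    return q
E
python3 - <<'E'
from tr3 import *
q=rl(q0,-.15,10)
for b in (150,165):
  c,s=np.cos(np.radians(b)),np.sin(np.radians(b))
  print(b);qq=tr(q,[[.1,.4,.6],[-.25,.42,.65],[.6*c,.6*s,.7],[.7*c,.7*s,.9],[.6*c,.6*s,.98],[.5*c,.5*s,1.03]])
  qq=tr(qq,[[-.45,.3,.8],[-.3,.5,.75],[.1,.58,.75]])
  qq=rl(qq,.15,10)
  qq=tr(qq,[[.4,.4,.72],[.55,.1,.55],[.5,.1,.42]]+C[1:])
E
```

```text
-1.0 [0.3, 0.21, None, None, None, -0.05]
-0.8 [0.3, 0.31, 0.28, 0.18, -0.06, -0.05]
-0.6 [0.37, 0.35, 0.3, 0.27, 0.17, -0.06]
-0.4 [0.25, 0.3, 0.3, 0.3, 0.24, 0.19]
-0.2 [0.43, 0.48, 0.01, 0.0, 0.01, 0.19]
-0.0 [0.44, 0.53, 0.01, 0.44, 0.35, 0.19]
0.2 [0.12, 0.03, 0.22, 0.44, 0.45, 0.19]
0.4 [0.12, 0.12, 0.43, 0.5, 0.01, 0.19]
0.6 [0.12, 0.1, 0.41, 0.49, 0.01, 0.19]
roll -1.5 -> [-1.01 -0.37  0.1   2.2   0.11  0.77  0.17] [0.255 0.255 0.465] tilt 31.2 bear 45.8 y [0.33 0.81 0.49]
150
[0.1, 0.4, 0.6] rows 6 d [ 0.03   0.022 -0.02 ] -> [-0.96 -0.26 -0.5   1.75  0.2   1.18 -0.37] [0.1   0.401 0.6  ] tilt 31.2 bear 45.8 y [0.33 0.81 0.49]
[-0.25, 0.42, 0.65] rows 8 d [ 0.038 -0.009 -0.02 ] -> [-0.67 -0.37 -1.25  1.42  0.1   1.54 -0.8 ] [-0.195  0.373  0.651] tilt 31.1 bear 50.1 y [0.33 0.8  0.5 ]
[np.float64(-0.5196152422706632), np.float64(0.29999999999999993), 0.7] rows 8 d [ 0.031 -0.018 -0.022] -> [-1.09 -0.37 -1.25  1.28  0.12  1.77 -1.14] [-0.304  0.217  0.695] tilt 29.9 bear 63.7 y [0.33 0.8  0.5 ]
[np.float64(-0.6062177826491071), np.float64(0.3499999999999999), 0.9] rows 9 d [ 
[... 4116 characters left out ...]
.55 0.1  0.55] tilt 37.2 bear 109.0 y [ 0.94 -0.12 -0.32]
[0.5, 0.1, 0.42] rows 4 d [-0.02  -0.001  0.028] -> [ 0.49  0.44 -0.54  1.57 -0.39  1.43 -0.14] [0.5  0.1  0.42] tilt 37.2 bear 109.0 y [ 0.94 -0.12 -0.32]
[0.512, 0.235, 0.25] rows 5 d [0.005 0.01  0.042] -> [ 0.25  0.63 -0.55  1.79 -0.42  0.94 -0.17] [0.512 0.235 0.25 ] tilt 37.2 bear 109.0 y [ 0.94 -0.12 -0.32]
[0.515, 0.257, 0.18] rows 2 d [-0.009  0.011  0.034] -> [ 0.21  0.74 -0.54  1.83 -0.42  0.79 -0.13] [0.515 0.257 0.18 ] tilt 37.2 bear 109.0 y [ 0.94 -0.12 -0.32]
[0.529, 0.306, 0.085] rows 3 d [-0.002  0.012  0.034] -> [ 0.11  0.92 -0.53  1.8  -0.42  0.62 -0.11] [0.529 0.306 0.085] tilt 37.2 bear 109.0 y [ 0.94 -0.12 -0.32]
```

```bash
python3 -m crank '[{"tx":0,"ty":0,"tz":0,"roll":-0.15,"grip":0},{"tx":0,"ty":0,"tz":0,"roll":-0.15,"grip":0},{"tx":0,"ty":0,"tz":0,"roll":-0.15,"grip":0},{"tx":0,"ty":0,"tz":0,"roll":-0.15,"grip":0},{"tx":0,"ty":0,"tz":0,"roll":-0.15,"grip":0}]'|grep -E "ft"
python3 -m crank '[{"tx":0,"ty":0,"tz":0,"roll":-0.15,"grip":0},{"tx":0,"ty":0,"tz":0,"roll":-0.15,"grip":0},{"tx":0,"ty":0,"tz":0,"roll":-0.15,"grip":0},{"tx":0,"ty":0,"tz":0,"roll":-0.15,"grip":0},{"tx":0,"ty":0,"tz":0,"roll":-0.15,"grip":0}]'|grep -E "ft"
python3 st.py .1 .4 .6
```

```text
ft_force: [-0.1, 0.4, -0.8]
ft_force: [-0.3, 0.5, -0.2]
[-0.683 -0.375 -0.074  2.196 -0.106  0.778  0.447] [0.2513 0.2374 0.4627]
x [-0.886  0.438 -0.154] y [0.315 0.81  0.495] z [ 0.341  0.39  -0.855] tilt 31.2
to go tool [ 0.1842  0.152  -0.1057] clock 11.2 w 0.0427 gf 0.0 ft [-0.3  0.5 -0.2]
```

```bash
python3 -m crank '[{"tx":0.015,"ty":0.012,"tz":-0.01,"roll":0,"grip":0},{"tx":0.03,"ty":0.025,"tz":-0.018,"roll":0,"grip":0},{"tx":0.03,"ty":0.025,"tz":-0.018,"roll":0,"grip":0},{"tx":0.03,"ty":0.025,"tz":-0.018,"roll":0,"grip":0},{"tx":0.03,"ty":0.025,"tz":-0.018,"roll":0,"grip":0}]'|grep -E "ft"
python3 -m crank '[{"tx":0.035,"ty":0.02,"tz":-0.02,"roll":0,"grip":0},{"tx":0.035,"ty":0,"tz":-0.02,"roll":0,"grip":0},{"tx":0.035,"ty":-0.01,"tz":-0.02,"roll":0,"grip":0},{"tx":0.035,"ty":-0.01,"tz":-0.02,"roll":0,"grip":0},{"tx":0.035,"ty":-0.01,"tz":-0.02,"roll":0,"grip":0}]'|grep -E "ft"
python3 st.py -.25 .42 .65
```

```text
ft_force: [0.9, 0.9, 0.8]
ft_force: [-0.8, 0.9, -0.5]
[-0.693 -0.327 -1.01   1.609  0.135  1.351 -0.587] [-0.0515  0.389   0.6219]
x [-0.884  0.442 -0.149] y [0.321 0.808 0.494] z [ 0.338  0.389 -0.857] tilt 31.1
to go tool [ 0.1852 -0.0248 -0.0792] clock 12.2 w 0.0427 gf 0.0 ft [-0.8  0.9 -0.5]
```

Simulation matches; continue towards back-left and watch the tilt bearing.

```bash
python3 -m crank '[{"tx":0.037,"ty":-0.01,"tz":-0.02,"roll":0,"grip":0},{"tx":0.037,"ty":-0.01,"tz":-0.02,"roll":0,"grip":0},{"tx":0.037,"ty":-0.01,"tz":-0.02,"roll":0,"grip":0},{"tx":0.037,"ty":-0.01,"tz":-0.02,"roll":0,"grip":0},{"tx":0.037,"ty":-0.01,"tz":-0.02,"roll":0,"grip":0}]'|grep -E "ft"
python3 st.py -.52 .3 .7
python3 -m crank '[{"tx":0.031,"ty":-0.015,"tz":-0.022,"roll":0,"grip":0},{"tx":0.031,"ty":-0.015,"tz":-0.022,"roll":0,"grip":0},{"tx":0.031,"ty":-0.015,"tz":-0.022,"roll":0,"grip":0},{"tx":0.031,"ty":-0.015,"tz":-0.022,"roll":0,"grip":0},{"tx":0.031,"ty":-0.015,"tz":-0.022,"roll":0,"grip":0}]'|grep -E "ft"
python3 st.py -.6 .35 .9
```

```text
ft_force: [0.1, 0.0, -0.2]
[-0.721 -0.374 -1.247  1.427  0.097  1.533 -0.826] [-0.201   0.3434  0.6575]
x [-0.905  0.416 -0.087] y [0.319 0.8   0.508] z [ 0.281  0.433 -0.857] tilt 31.0
to go tool [ 0.267  -0.1148 -0.1448] clock 12.7 w 0.0429 gf 0.0 ft [ 0.1  0.  -0.2]
ft_force: [-0.1, -0.5, -0.1]
[-0.992 -0.375 -1.247  1.308  0.106  1.677 -1.045] [-0.281   0.2516  0.6969]
x [-0.932  0.362  0.01 ] y [0.316 0.8   0.51 ] z [ 0.177  0.479 -0.86 ] tilt 30.7
to go tool [ 0.335   0.0815 -0.184 ] clock 13.2 w 0.0428 gf 0.0 ft [-0.1 -0.5 -0.1]
```

```bash
python3 - <<'E'
from tr3 import *
q=np.array([-.992,-.375,-1.247,1.308,.106,1.677,-1.045])
for pre in ([],[[-.35,.2,.73]]):
  qq=tr(q,pre+[[-.3,.45,.72],[.1,.58,.75]])
  qq=rl(qq,.15,10)
  qq=tr(qq,[[.4,.4,.72],[.55,.1,.55],[.5,.1,.42]]+C[1:])
E
```

```text
[-0.3, 0.45, 0.72] rows 5 d [0.014 0.033 0.012] -> [-0.55 -0.37 -1.25  1.24 -0.06  1.54 -0.67] [-0.238  0.412  0.712] tilt 31.4 bear 70.0 y [0.3  0.8  0.52]
[0.1, 0.58, 0.75] rows 9 d [-0.029  0.029  0.012] -> [-0.6   0.19 -1.21  1.05  0.42  1.51 -0.49] [0.1  0.58 0.75] tilt 31.4 bear 70.0 y [0.3  0.8  0.52]
roll 1.5 -> [-0.74  0.15 -0.98  1.05  0.33  1.48 -1.93] [0.1  0.58 0.75] tilt 31.4 bear 70.0 y [ 0.95 -0.3   0.03]
[0.4, 0.4, 0.72] rows 8 d [-0.011  0.042 -0.001] -> [-0.16  0.08 -0.54  1.17 -0.25  1.43 -1.  ] [0.4  0.4  0.72] tilt 31.4 bear 70.0 y [ 0.95 -0.3   0.03]
[0.55, 0.1, 0.55] rows 9 d [-0.033  0.025  0.003] -> [ 0.28  0.2  -0.22  1.48 -0.5   1.36 -0.15] [0.55 0.1  0.55] tilt 31.4 bear 70.0 y [ 0.95 -0.3   0.03]
[0.5, 0.1, 0.42] rows 4 d [-0.02  -0.013  0.026] -> [ 0.31  0.17 -0.22  1.86 -0.58  1.07  0.08] [0.5  0.1  0.42] tilt 31.4 bear 70.0 y [ 0.95 -0.3   0.03]
[0.512, 0.235, 0.25] rows 5 d [ 0.005 -0.007  0.043] -> [ 0.09  0.41 -0.37  2.1  -0.76  0.49  0.13] [0.512 0.235 0.25 ] tilt 31.4 bear 70.0 y [ 0.95 -0.3   0.03]
[0.515, 0.257, 0.18] rows 2 d [-0.009 -0.003  0
[... 1115 characters left out ...]
[0.55 0.1  0.55] tilt 31.3 bear 71.8 y [ 0.96 -0.29  0.02]
[0.5, 0.1, 0.42] rows 4 d [-0.02  -0.012  0.026] -> [ 0.33  0.18 -0.25  1.85 -0.56  1.08  0.06] [0.5  0.1  0.42] tilt 31.3 bear 71.8 y [ 0.96 -0.29  0.02]
[0.512, 0.235, 0.25] rows 5 d [ 0.005 -0.006  0.043] -> [ 0.11  0.41 -0.39  2.08 -0.73  0.51  0.1 ] [0.512 0.235 0.25 ] tilt 31.3 bear 71.8 y [ 0.96 -0.29  0.02]
[0.515, 0.257, 0.18] rows 2 d [-0.009 -0.002  0.036] -> [ 0.13  0.57 -0.5   2.13 -0.83  0.29  0.22] [0.515 0.257 0.18 ] tilt 31.3 bear 71.8 y [ 0.96 -0.29  0.02]
[0.529, 0.306, 0.085] rows 3 d [-0.002 -0.001  0.036] -> [-0.04  0.74 -0.4   2.05 -1.1   0.23  0.48] [0.546 0.303 0.103] tilt 30.5 bear 74.2 y [ 0.96 -0.28 -0.  ]
```

```bash
python3 - <<'E'
from tr3 import *
q=np.array([-.992,-.375,-1.247,1.308,.106,1.677,-1.045])
for pre in ([[-.45,.3,.82]],[[-.6,.35,.9]],[[-.6,.3,.8]]):
  qq=tr(q,pre)
  qq=tr(qq,[[-.3,.5,.75],[.1,.58,.75]])
  x,M=fk(qq,p,sg); a=np.arctan2(-M[2,1],-M[2,0]) # roll making y horizontal: y'=-x sin+ y cos
  a=np.arctan2(M[2,1],M[2,0]); print("roll",a); qq=rl(qq,a/11,11)
  qq=tr(qq,[[.4,.4,.72],[.55,.1,.55],[.5,.1,.42]]+C[1:])
  print("A");tr(qq,[[.515,.257,.18],[.5,.1,.3],[.427,.284,.17],[.441,.333,.085]])
E
```

```text
[-0.45, 0.3, 0.82] rows 5 d [ 0.03   0.01  -0.026] -> [-0.81 -0.37 -1.25  0.96  0.01  1.89 -0.89] [-0.308  0.261  0.793] tilt 31.1 bear 74.4 y [0.31 0.8  0.51]
[-0.3, 0.5, 0.75] rows 6 d [0.012 0.029 0.026] -> [-0.41 -0.37 -1.25  1.18 -0.19  1.52 -0.55] [-0.236  0.453  0.734] tilt 32.2 bear 78.9 y [0.3  0.79 0.53]
[0.1, 0.58, 0.75] rows 8 d [-0.035  0.026  0.011] -> [-0.48  0.16 -1.23  1.08  0.27  1.44 -0.4 ] [0.1  0.58 0.75] tilt 32.2 bear 78.9 y [0.3  0.79 0.53]
roll 1.4239673733671256
roll 1.4239673733671259 -> [-0.61  0.13 -1.01  1.08  0.19  1.42 -1.77] [0.1  0.58 0.75] tilt 32.2 bear 78.9 y [ 0.98 -0.19 -0.  ]
[0.4, 0.4, 0.72] rows 8 d [-0.015  0.041 -0.005] -> [-0.06  0.12 -0.61  1.14 -0.31  1.48 -0.89] [0.4  0.4  0.72] tilt 32.2 bear 78.9 y [ 0.98 -0.19  0.  ]
[0.55, 0.1, 0.55] rows 9 d [-0.035  0.023  0.   ] -> [ 0.38  0.25 -0.36  1.42 -0.48  1.44 -0.1 ] [0.55 0.1  0.55] tilt 32.2 bear 78.9 y [ 0.98 -0.19 -0.  ]
[0.5, 0.1, 0.42] rows 4 d [-0.019 -0.012  0.026] -> [ 0.42  0.23 -0.35  1.8  -0.54  1.14  0.12] [0.5  0.1  0.42] tilt 32.2 bear 78.9 y [ 0.98 -0.19 -0.  ]
[0.512, 0.2
[... 4839 characters left out ...]
0.529 0.306 0.085] tilt 32.2 bear 84.8 y [ 1.   -0.09 -0.  ]
A
[0.515, 0.257, 0.18] rows 3 d [ 0.003 -0.003 -0.036] -> [ 0.15  0.61 -0.49  2.04 -0.66  0.46  0.25] [0.515 0.257 0.18 ] tilt 32.2 bear 84.8 y [ 1.   -0.09 -0.  ]
[0.5, 0.1, 0.3] rows 5 d [-0.014 -0.    -0.037] -> [ 0.44  0.39 -0.41  1.95 -0.54  0.91  0.32] [0.5 0.1 0.3] tilt 32.2 bear 84.8 y [ 1.   -0.09 -0.  ]
[0.427, 0.284, 0.17] rows 6 d [ 0.013 -0.015  0.034] -> [ 0.19  0.58 -0.66  2.26 -0.85  0.25  0.37] [0.427 0.284 0.17 ] tilt 32.2 bear 84.8 y [ 1.   -0.09 -0.  ]
[0.441, 0.333, 0.085] rows 3 d [-0.001  0.003  0.033] -> [-0.02  0.73 -0.5   2.15 -1.1   0.23  0.62] [0.46  0.328 0.106] tilt 31.6 bear 87.4 y [ 1.   -0.08 -0.02]
```

```bash
python3 -m crank '[{"tx":0.034,"ty":0.009,"tz":-0.023,"roll":0,"grip":0},{"tx":0.034,"ty":0.009,"tz":-0.023,"roll":0,"grip":0},{"tx":0.034,"ty":0.009,"tz":-0.023,"roll":0,"grip":0},{"tx":0.034,"ty":0.009,"tz":-0.023,"roll":0,"grip":0},{"tx":0.034,"ty":0.009,"tz":-0.023,"roll":0,"grip":0}]'|grep -E "ft"
python3 -m crank '[{"tx":0.034,"ty":0.007,"tz":-0.023,"roll":0,"grip":0},{"tx":0.034,"ty":0.007,"tz":-0.023,"roll":0,"grip":0},{"tx":0.034,"ty":0.007,"tz":-0.023,"roll":0,"grip":0},{"tx":0.034,"ty":0.007,"tz":-0.023,"roll":0,"grip":0},{"tx":0.034,"ty":0.007,"tz":-0.023,"roll":0,"grip":0}]'|grep -E "ft"
python3 st.py -.6 .35 .9
```

```text
ft_force: [-0.7, -0.7, 0.0]
ft_force: [0.3, 0.5, 0.1]
[-0.551 -0.374 -1.247  0.644 -0.266  1.982 -0.806] [-0.3287  0.2472  0.8864]
x [-0.946  0.224  0.236] y [0.317 0.793 0.52 ] z [-0.071  0.567 -0.821] tilt 34.9
to go tool [0.2827 0.0025 0.0663] clock 14.2 w 0.0426 gf 0.0 ft [0.3 0.5 0.1]
```

```bash
python3 - <<'E'
from tr3 import *
q=np.array([-.551,-.374,-1.247,.644,-.266,1.982,-.806])
qq=tr(q,[[-.3,.5,.75],[.1,.58,.75]])
x,M=fk(qq,p,sg);a=np.arctan2(M[2,1],M[2,0]); print("roll",a); qq=rl(qq,a/8,8)
qq=tr(qq,[[.4,.4,.72],[.55,.1,.55],[.5,.1,.42]]+C[1:])
print("tote");qq=tr(qq,[[.515,.257,.18],[.5,.1,.3],[.58,-.2,.25],[.58,-.2,.11],[.58,-.2,.25]])
print("A");qq=tr(qq,[[.5,.1,.3],[.44,.278,.17],[.441,.333,.085],[.44,.278,.17],[.5,.1,.3],[.47,-.1,.25],[.47,-.1,.11]])
E
```

```text
[-0.3, 0.5, 0.75] rows 6 d [-0.003  0.022  0.038] -> [-0.37 -0.37 -1.25  1.18 -0.35  1.43 -0.51] [-0.278  0.479  0.744] tilt 35.0 bear 94.5 y [0.31 0.79 0.53]
[0.1, 0.58, 0.75] rows 9 d [-0.037  0.022  0.004] -> [-0.39  0.11 -1.08  1.13 -0.06  1.36 -0.17] [0.1  0.58 0.75] tilt 35.0 bear 94.5 y [0.31 0.79 0.53]
roll 1.1955783437571894
roll 1.1955783437571894 -> [-0.48  0.1  -0.96  1.13 -0.09  1.36 -1.34] [0.1  0.58 0.75] tilt 35.0 bear 94.5 y [1.   0.08 0.  ]
[0.4, 0.4, 0.72] rows 8 d [-0.023  0.036 -0.012] -> [-0.    0.2  -0.65  1.09 -0.41  1.57 -0.62] [0.4  0.4  0.72] tilt 35.0 bear 94.5 y [1.   0.08 0.  ]
[0.55, 0.1, 0.55] rows 9 d [-0.039  0.014 -0.004] -> [ 0.44  0.37 -0.48  1.3  -0.44  1.59  0.08] [0.55 0.1  0.55] tilt 35.0 bear 94.5 y [ 1.    0.08 -0.  ]
[0.5, 0.1, 0.42] rows 4 d [-0.018 -0.012  0.027] -> [ 0.49  0.34 -0.47  1.69 -0.48  1.29  0.29] [0.5  0.1  0.42] tilt 35.0 bear 94.5 y [ 1.    0.08 -0.  ]
[0.512, 0.235, 0.25] rows 5 d [0.002 0.005 0.043] -> [ 0.25  0.55 -0.51  1.92 -0.54  0.76  0.29] [0.512 0.235 0.25 ] tilt 35.0 bear 94.5 y [ 1.    0.08 -0.  ]
[0.515, 0.257, 
[... 1516 characters left out ...]
 0.68] [0.445 0.332 0.089] tilt 35.0 bear 95.1 y [ 1.    0.08 -0.  ]
[0.44, 0.278, 0.17] rows 3 d [ 0.001 -0.003 -0.032] -> [ 0.13  0.6  -0.48  2.15 -0.83  0.49  0.56] [0.44  0.278 0.17 ] tilt 35.0 bear 95.1 y [ 1.    0.08 -0.  ]
[0.5, 0.1, 0.3] rows 6 d [-0.012  0.007 -0.035] -> [ 0.37  0.45 -0.31  1.87 -0.54  1.06  0.49] [0.5 0.1 0.3] tilt 35.0 bear 95.1 y [ 1.    0.08 -0.  ]
[0.47, -0.1, 0.25] rows 5 d [-0.038 -0.009 -0.014] -> [ 0.65  0.56 -0.21  1.8  -0.42  1.18  0.78] [ 0.47 -0.1   0.25] tilt 35.0 bear 95.1 y [ 1.    0.08 -0.  ]
[0.47, -0.1, 0.11] rows 4 d [-0.02   0.     0.029] -> [ 0.65  0.77 -0.22  1.89 -0.45  0.9   0.9 ] [ 0.47 -0.1   0.11] tilt 35.0 bear 95.1 y [ 1.    0.08 -0.  ]
```

```bash
python3 -m crank '[{"tx":-0.002,"ty":0.011,"tz":0.02,"roll":0,"grip":0},{"tx":-0.003,"ty":0.022,"tz":0.038,"roll":0,"grip":0},{"tx":-0.003,"ty":0.022,"tz":0.038,"roll":0,"grip":0},{"tx":-0.02,"ty":0.022,"tz":0.03,"roll":0,"grip":0},{"tx":-0.03,"ty":0.022,"tz":0.02,"roll":0,"grip":0}]'|grep -E "ft"
python3 -m crank '[{"tx":-0.037,"ty":0.022,"tz":0.004,"roll":0,"grip":0},{"tx":-0.037,"ty":0.022,"tz":0.004,"roll":0,"grip":0},{"tx":-0.037,"ty":0.022,"tz":0.004,"roll":0,"grip":0},{"tx":-0.037,"ty":0.022,"tz":0.004,"roll":0,"grip":0},{"tx":-0.037,"ty":0.022,"tz":0.004,"roll":0,"grip":0}]'|grep -E "ft"
python3 st.py .1 .58 .75
```

```text
ft_force: [1.6, -0.8, 1.0]
ft_force: [-0.4, 0.8, 0.3]
[-0.709 -0.165 -0.718  1.147 -0.244  1.521 -0.246] [-0.0428  0.4521  0.7996]
x [-0.946  0.223  0.233] y [0.315 0.795 0.518] z [-0.07   0.564 -0.823] tilt 34.6
to go tool [-0.1182  0.121   0.103 ] clock 15.2 w 0.0427 gf 0.0 ft [-0.4  0.8  0.3]
```

```bash
python3 -m crank '[{"tx":-0.03,"ty":0.03,"tz":0.025,"roll":0,"grip":0},{"tx":-0.03,"ty":0.03,"tz":0.025,"roll":0,"grip":0},{"tx":-0.03,"ty":0.03,"tz":0.025,"roll":0,"grip":0},{"tx":-0.03,"ty":0.03,"tz":0.025,"roll":0,"grip":0},{"tx":0,"ty":0,"tz":0,"roll":0.15,"grip":0}]'|grep -E "ft"
python3 -m crank '[{"tx":0,"ty":0,"tz":0,"roll":0.15,"grip":0},{"tx":0,"ty":0,"tz":0,"roll":0.15,"grip":0},{"tx":0,"ty":0,"tz":0,"roll":0.15,"grip":0},{"tx":0,"ty":0,"tz":0,"roll":0.15,"grip":0},{"tx":0,"ty":0,"tz":0,"roll":0.15,"grip":0}]'|grep -E "ft"
python3 -m crank '[{"tx":0,"ty":0,"tz":0,"roll":0.15,"grip":0},{"tx":0,"ty":0,"tz":0,"roll":0.1,"grip":0}]'|grep -E "ft"
python3 st.py .4 .4 .72
```

```text
ft_force: [1.5, -0.3, -1.1]
ft_force: [-0.8, -0.8, 0.1]
ft_force: [-0.4, 1.1, 0.2]
[-0.796  0.106 -0.634  1.086 -0.1    1.387 -1.306] [0.1008 0.5766 0.7516]
x [-0.092  0.817  0.569] y [ 0.993  0.116 -0.005] z [-0.07   0.564 -0.823] tilt 34.7
to go tool [-0.1899  0.2769 -0.0946] clock 16.4 w 0.0431 gf 0.0 ft [-0.4  1.1  0.2]
```

```bash
python3 -m crank '[{"tx":-0.012,"ty":0.018,"tz":-0.006,"roll":0,"grip":0},{"tx":-0.024,"ty":0.036,"tz":-0.012,"roll":0,"grip":0},{"tx":-0.024,"ty":0.036,"tz":-0.012,"roll":0,"grip":0},{"tx":-0.024,"ty":0.036,"tz":-0.012,"roll":0,"grip":0},{"tx":-0.024,"ty":0.036,"tz":-0.012,"roll":0,"grip":0}]'|grep -E "ft"
python3 -m crank '[{"tx":-0.024,"ty":0.036,"tz":-0.012,"roll":0,"grip":0},{"tx":-0.03,"ty":0.036,"tz":-0.01,"roll":0,"grip":0},{"tx":-0.035,"ty":0.03,"tz":-0.006,"roll":0,"grip":0},{"tx":-0.038,"ty":0.022,"tz":-0.004,"roll":0,"grip":0},{"tx":-0.038,"ty":0.018,"tz":-0.004,"roll":0,"grip":0}]'|grep -E "ft"
python3 st.py .55 .1 .55
```

```text
ft_force: [1.0, -0.2, -0.3]
ft_force: [-0.4, 0.3, -0.3]
[-0.118  0.201 -0.321  1.185 -0.51   1.565 -0.358] [0.4373 0.3375 0.6689]
x [-0.097  0.817  0.569] y [ 0.993  0.119 -0.002] z [-0.069  0.565 -0.823] tilt 34.7
to go tool [-0.2725  0.0838 -0.0441] clock 17.4 w 0.0428 gf 0.0 ft [-0.4  0.3 -0.3]
```

```bash
python3 -m crank '[{"tx":-0.039,"ty":0.012,"tz":-0.006,"roll":0,"grip":0},{"tx":-0.039,"ty":0.012,"tz":-0.006,"roll":0,"grip":0},{"tx":-0.039,"ty":0.012,"tz":-0.006,"roll":0,"grip":0},{"tx":-0.039,"ty":0.012,"tz":-0.006,"roll":0,"grip":0},{"tx":-0.039,"ty":0.012,"tz":-0.006,"roll":0,"grip":0}]'|grep -E "ft"
python3 -m crank '[{"tx":-0.039,"ty":0.012,"tz":-0.006,"roll":0,"grip":0},{"tx":-0.035,"ty":0.0,"tz":0.01,"roll":0,"grip":0},{"tx":-0.02,"ty":-0.01,"tz":0.025,"roll":0,"grip":0},{"tx":-0.018,"ty":-0.01,"tz":0.03,"roll":0,"grip":0}]'|grep -E "ft"
python3 st.py .512 .2 .3
```

```text
ft_force: [0.3, 0.8, 0.2]
ft_force: [0.3, 0.9, -0.0]
[ 0.251  0.332 -0.2    1.526 -0.535  1.43   0.29 ] [0.5161 0.1089 0.4701]
x [-0.096  0.817  0.568] y [ 0.993  0.117 -0.   ] z [-0.066  0.564 -0.823] tilt 34.6
to go tool [-0.0218  0.0066  0.1917] clock 18.3 w 0.0427 gf 0.0 ft [ 0.3  0.9 -0. ]
```

```bash
python3 -m crank '[{"tx":-0.004,"ty":0.001,"tz":0.025,"roll":0,"grip":0},{"tx":-0.005,"ty":0.001,"tz":0.042,"roll":0,"grip":0},{"tx":-0.005,"ty":0.002,"tz":0.042,"roll":0,"grip":0},{"tx":-0.004,"ty":0.001,"tz":0.042,"roll":0,"grip":0},{"tx":-0.004,"ty":0.001,"tz":0.04,"roll":0,"grip":0}]'|grep -E "ft"
python3 st.py .53 .272 .13
```

```text
ft_force: [0.2, 0.7, 0.4]
[ 0.12   0.463 -0.262  1.826 -0.608  0.964  0.383] [0.5104 0.2019 0.3005]
x [-0.098  0.817  0.569] y [ 0.993  0.119 -0.   ] z [-0.068  0.565 -0.823] tilt 34.7
to go tool [-0.0416  0.0279  0.1785] clock 18.8 w 0.0428 gf 0.0 ft [0.2 0.7 0.4]
```

```bash
python3 -m crank '[{"tx":-0.01,"ty":0.007,"tz":0.04,"roll":0,"grip":0},{"tx":-0.01,"ty":0.007,"tz":0.04,"roll":0,"grip":0},{"tx":-0.011,"ty":0.007,"tz":0.04,"roll":0,"grip":0},{"tx":-0.011,"ty":0.007,"tz":0.035,"roll":0,"grip":0},{"tx":0,"ty":0,"tz":0.02,"roll":0,"grip":0}]'|grep -E "ft"
python3 -m crank '[{"tx":0,"ty":0,"tz":0,"roll":0,"grip":0}]'|grep -E "ft"
python3 st.py .5263 .3057 .081
python3 - <<'E'
from workcell import *
import cv2,pickle
s=read_state();c=capture("side");cv2.imwrite("pics/side1.png",cv2.resize(c["img"][90:260,110:310,::-1],(800,680))[:600])
E
```

```text
ft_force: [0.2, 0.3, -0.3]
ft_force: [0.6, 0.8, 0.4]
[ 0.039  0.75  -0.34   1.898 -0.715  0.594  0.525] [0.5283 0.2703 0.1315]
x [-0.096  0.816  0.571] y [ 0.993  0.121 -0.006] z [-0.074  0.566 -0.821] tilt 34.8
to go tool [0.0002 0.0027 0.0617] clock 19.4 w 0.0426 gf 0.0 ft [0.6 0.8 0.4]
```

View pics/side1.png

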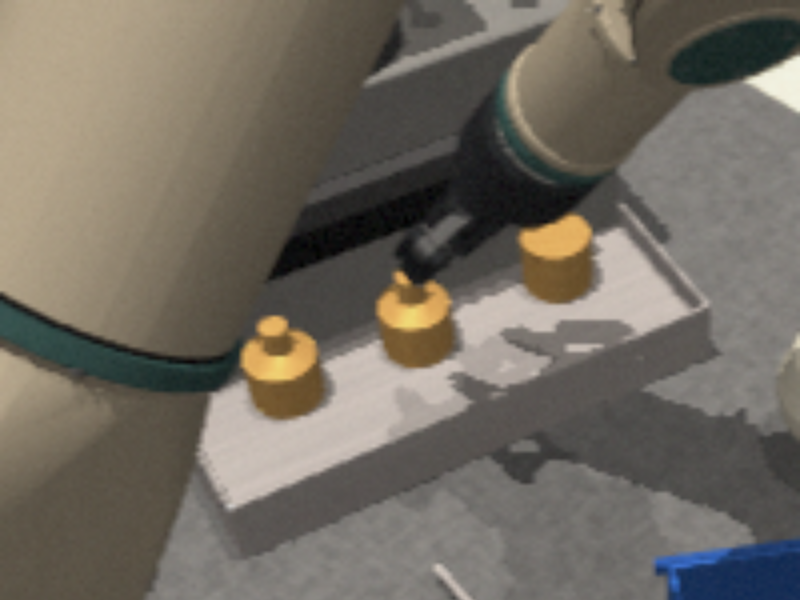

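The crop shows the gripper just above cap B's neck at about (415,280). All three parts are undisturbed and the ledge is clear. Advancing.

```bash
python3 -m crank '[{"tx":0,"ty":0.003,"tz":0.015,"roll":0,"grip":0},{"tx":0,"ty":0,"tz":0.02,"roll":0,"grip":0},{"tx":0,"ty":0,"tz":0.015,"roll":0,"grip":0},{"tx":0,"ty":0,"tz":0.01,"roll":0,"grip":0},{"tx":0,"ty":0,"tz":0,"roll":0,"grip":0}]'|grep -E "ft"
python3 st.py .5263 .3057 .081
```

```text
ft_force: [-0.3, -0.2, -0.6]
[ 0.004  0.841 -0.38   1.9   -0.758  0.474  0.56 ] [0.5285 0.3027 0.0837]
x [-0.096  0.817  0.569] y [ 0.993  0.118 -0.002] z [-0.069  0.564 -0.823] tilt 34.6
to go tool [ 0.0011 -0.0019  0.004 ] clock 19.95 w 0.0429 gf 0.0 ft [-0.3 -0.2 -0.6]
```

```bash
python3 -m crank '[{"tx":0.001,"ty":-0.002,"tz":0.003,"roll":0,"grip":0},{"tx":0,"ty":0,"tz":0,"roll":0,"grip":0.5},{"tx":0,"ty":0,"tz":0,"roll":0,"grip":1},{"tx":0,"ty":0,"tz":0,"roll":0,"grip":1},{"tx":0,"ty":0,"tz":0,"roll":0,"grip":1}]' 60
python3 -m crank '[{"tx":0,"ty":0,"tz":0,"roll":0,"grip":1},{"tx":0,"ty":0,"tz":0,"roll":0,"grip":1},{"tx":0,"ty":0,"tz":0,"roll":0,"grip":1}]'|grep -E "ft|width|grip"
python3 st.py .5263 .3057 .081
```

```text
clock: 20.45
tcp_pos: [0.5268, 0.304, 0.0827]
ee_rot: [-0.223, 0.634, 0.713, 0.197]
ft_force: [-1.0, -2.6, 6.5]
width: 0.015
grip_force: 58.7
ft_force: [-1.9, -3.4, 5.8]
width: 0.015
grip_force: 58.7
[ 0.004  0.842 -0.384  1.906 -0.763  0.465  0.563] [0.5268 0.304  0.0827]
x [-0.096  0.817  0.568] y [ 0.993  0.117 -0.001] z [-0.068  0.564 -0.823] tilt 34.6
to go tool [ 0.0005 -0.0003  0.0024] clock 20.75 w 0.015 gf 58.7 ft [-1.9 -3.4  5.8]
```

```bash
python3 -m crank '[{"tx":0.003,"ty":0,"tz":-0.004,"roll":0,"grip":1},{"tx":0.003,"ty":0,"tz":-0.006,"roll":0,"grip":1},{"tx":0.002,"ty":0,"tz":-0.015,"roll":0,"grip":1},{"tx":0,"ty":0,"tz":-0.02,"roll":0,"grip":1},{"tx":0,"ty":0,"tz":-0.02,"roll":0,"grip":1}]'|grep -E "ft|width|grip"
python3 -m crank '[{"tx":0,"ty":0,"tz":-0.02,"roll":0,"grip":1},{"tx":0,"ty":0,"tz":0,"roll":0,"grip":1}]'|grep -E "ft|width|grip"
python3 st.py .5 .1 .3
python3 - <<'E'
from workcell import *
import cv2
c=capture("side");cv2.imwrite("pics/side2.png",cv2.resize(c["img"][90:260,110:310,::-1],(700,595)))
E
```

```text
ft_force: [0.9, -1.2, -2.3]
width: 0.0153
grip_force: 58.7
ft_force: [0.7, -1.0, -2.8]
width: 0.015
grip_force: 58.7
[ 0.039  0.702 -0.316  1.883 -0.699  0.646  0.496] [0.5337 0.2612 0.1582]
x [-0.096  0.819  0.566] y [0.993 0.115 0.002] z [-0.063  0.563 -0.824] tilt 34.5
to go tool [-0.0484 -0.0516 -0.2055] clock 21.45 w 0.015 gf 58.7 ft [ 0.7 -1.  -2.8]
```

View pics/side2.png

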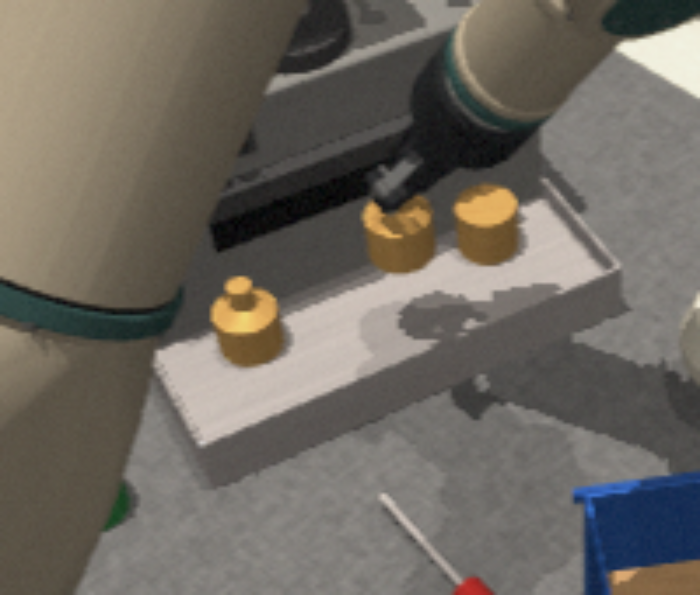

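Cap B is held upright in the crop at about (400,235). Cap A and the blank are still standing. Carrying it to the tote.

```bash
python3 -m crank '[{"tx":-0.006,"ty":-0.003,"tz":-0.018,"roll":0,"grip":1},{"tx":-0.01,"ty":-0.005,"tz":-0.03,"roll":0,"grip":1},{"tx":-0.012,"ty":-0.005,"tz":-0.035,"roll":0,"grip":1},{"tx":-0.015,"ty":-0.005,"tz":-0.035,"roll":0,"grip":1},{"tx":-0.02,"ty":-0.005,"tz":-0.03,"roll":0,"grip":1}]'|grep -E "ft|width"
python3 -m crank '[{"tx":-0.032,"ty":0,"tz":-0.022,"roll":0,"grip":1},{"tx":-0.036,"ty":0,"tz":-0.018,"roll":0,"grip":1},{"tx":-0.036,"ty":0,"tz":-0.018,"roll":0,"grip":1},{"tx":-0.036,"ty":0,"tz":-0.018,"roll":0,"grip":1},{"tx":-0.036,"ty":0,"tz":-0.018,"roll":0,"grip":1}]'|grep -E "ft|width"
python3 st.py .564 -.19 .2
```

```text
ft_force: [-0.0, -0.0, -2.3]
width: 0.015
ft_force: [1.6, 0.0, -1.9]
width: 0.0151
[ 0.495  0.69  -0.165  1.637 -0.466  1.163  0.733] [ 0.548  -0.0721  0.2187]
x [-0.096  0.817  0.569] y [ 0.993  0.119 -0.003] z [-0.07   0.565 -0.822] tilt 34.7
to go tool [-0.1085  0.0019 -0.0523] clock 22.5 w 0.0151 gf 58.9 ft [ 1.6  0.  -1.9]
```

```bash
python3 -m crank '[{"tx":-0.034,"ty":0.001,"tz":-0.017,"roll":0,"grip":1},{"tx":-0.034,"ty":0.001,"tz":-0.017,"roll":0,"grip":1},{"tx":-0.026,"ty":0,"tz":-0.012,"roll":0,"grip":1},{"tx":-0.014,"ty":0,"tz":-0.006,"roll":0,"grip":1},{"tx":0,"ty":0,"tz":0,"roll":0,"grip":1}]'|grep -E "ft|width"
python3 st.py .564 -.19 .1
```

```text
ft_force: [-1.0, -0.2, -2.7]
width: 0.0151
[ 0.61   0.807 -0.124  1.429 -0.402  1.309  0.807] [ 0.5636 -0.1905  0.1995]
x [-0.093  0.818  0.568] y [ 0.993  0.115 -0.004] z [-0.069  0.564 -0.823] tilt 34.6
to go tool [-0.0562  0.0008  0.0821] clock 23.0 w 0.0151 gf 58.9 ft [-1.  -0.2 -2.7]
```

```bash
python3 -m crank '[{"tx":-0.008,"ty":0,"tz":0.012,"roll":0,"grip":1},{"tx":-0.015,"ty":0,"tz":0.022,"roll":0,"grip":1},{"tx":-0.015,"ty":0,"tz":0.022,"roll":0,"grip":1},{"tx":-0.008,"ty":0,"tz":0.012,"roll":0,"grip":1},{"tx":-0.004,"ty":0,"tz":0.006,"roll":0,"grip":1}]'|grep -E "ft|tcp"
for i in 1; do python3 -m crank '[{"tx":-0.0011,"ty":0,"tz":0.0016,"roll":0,"grip":1},{"tx":-0.0011,"ty":0,"tz":0.0016,"roll":0,"grip":1}]'|grep -E "ft|tcp"; python3 -m crank '[{"tx":0,"ty":0,"tz":0,"roll":0,"grip":1},{"tx":0,"ty":0,"tz":0,"roll":0,"grip":1}]'|grep -E "ft|tcp";done
```

```text
tcp_pos: [0.5631, -0.1858, 0.1108]
ft_force: [-0.2, 0.3, -2.2]
tcp_pos: [0.5644, -0.188, 0.109]
ft_force: [0.1, -0.6, -1.5]
tcp_pos: [0.5642, -0.1885, 0.1091]
ft_force: [0.8, 0.1, -2.1]
```

```bash
for i in 1 2 3; do python3 -m crank '[{"tx":-0.0011,"ty":0,"tz":0.0016,"roll":0,"grip":1},{"tx":-0.0011,"ty":0,"tz":0.0016,"roll":0,"grip":1}]'|grep -E "ft|tcp"; done
```

```text
tcp_pos: [0.5639, -0.1884, 0.1046]
ft_force: [-0.1, -0.3, -2.5]
tcp_pos: [0.5636, -0.1882, 0.1003]
ft_force: [-0.6, -1.6, -2.5]
tcp_pos: [0.5637, -0.1882, 0.0964]
ft_force: [0.2, 0.5, -2.2]
```

```bash
for i in 1 2; do python3 -m crank '[{"tx":-0.0011,"ty":0,"tz":0.0016,"roll":0,"grip":1},{"tx":-0.0011,"ty":0,"tz":0.0016,"roll":0,"grip":1}]'|grep -E "ft|tcp"; done
```

```text
tcp_pos: [0.5637, -0.1882, 0.0925]
ft_force: [-0.9, -0.9, -1.9]
tcp_pos: [0.5637, -0.1881, 0.0887]
ft_force: [-0.8, -1.0, -0.1]
```

```bash
python3 -m crank '[{"tx":-0.0006,"ty":0,"tz":0.0008,"roll":0,"grip":1},{"tx":0,"ty":0,"tz":0,"roll":0,"grip":1}]'|grep -E "ft|tcp"
```

```text
tcp_pos: [0.5636, -0.1882, 0.0882]
ft_force: [-1.1, -0.6, 0.9]
```

```bash
python3 -m crank '[{"tx":0,"ty":0,"tz":0,"roll":0,"grip":0.45},{"tx":0,"ty":0,"tz":0,"roll":0,"grip":0.2},{"tx":0,"ty":0,"tz":0,"roll":0,"grip":0.0},{"tx":0,"ty":0,"tz":0,"roll":0,"grip":0.0}]'|grep -E "ft|width|grip"
python3 -m crank '[{"tx":0,"ty":0,"tz":-0.01,"roll":0,"grip":0},{"tx":0,"ty":0,"tz":-0.03,"roll":0,"grip":0},{"tx":0.01,"ty":0,"tz":-0.035,"roll":0,"grip":0},{"tx":0.02,"ty":0,"tz":-0.04,"roll":0,"grip":0},{"tx":0.02,"ty":0,"tz":-0.03,"roll":0,"grip":0}]'|grep ft
python3 st.py .5 .1 .3
python3 - <<'E'
from workcell import *
import cv2,pickle
c=capture("side");cv2.imwrite("pics/side3.png",c["img"][:,:,::-1]);pickle.dump(c,open("d3.pkl","wb"))
E
```

```text
ft_force: [0.4, 0.2, 0.7]
width: 0.043
grip_force: 0.0
ft_force: [0.7, -0.4, -0.3]
[ 0.643  0.806 -0.11   1.306 -0.385  1.438  0.798] [ 0.569  -0.2311  0.2382]
x [-0.095  0.819  0.566] y [ 0.993  0.116 -0.001] z [-0.066  0.562 -0.824] tilt 34.5
to go tool [ 0.3127 -0.0303  0.1397] clock 26.0 w 0.0426 gf 0.0 ft [ 0.7 -0.4 -0.3]
```

View pics/side3.png

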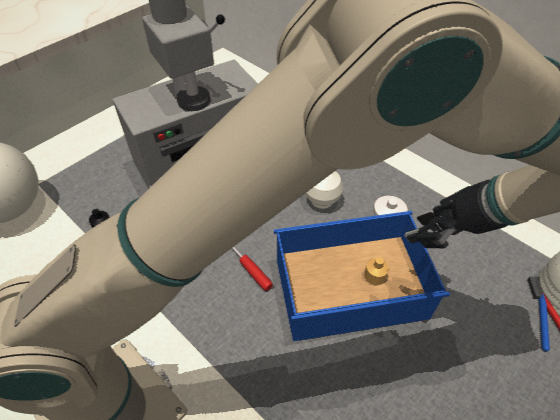

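Cap B stands upright in the tote at about (377,268), and the bystanders are where they were. Back for cap A.

```bash
python3 -m crank '[{"tx":0.02,"ty":-0.002,"tz":-0.01,"roll":0,"grip":0},{"tx":0.04,"ty":-0.004,"tz":0.014,"roll":0,"grip":0},{"tx":0.04,"ty":-0.004,"tz":0.017,"roll":0,"grip":0},{"tx":0.04,"ty":-0.004,"tz":0.017,"roll":0,"grip":0},{"tx":0.04,"ty":-0.004,"tz":0.017,"roll":0,"grip":0}]'|grep -E "ft"
python3 -m crank '[{"tx":0.04,"ty":-0.004,"tz":0.017,"roll":0,"grip":0},{"tx":0.04,"ty":-0.004,"tz":0.017,"roll":0,"grip":0},{"tx":0.04,"ty":-0.004,"tz":0.017,"roll":0,"grip":0},{"tx":0.02,"ty":-0.004,"tz":0.017,"roll":0,"grip":0}]'|grep -E "ft"
python3 st.py .443 .297 .132
```

```text
ft_force: [1.3, -0.9, -0.2]
ft_force: [0.1, 0.7, 0.1]
[ 0.293  0.431 -0.233  1.82  -0.563  1.101  0.508] [0.4955 0.1014 0.3185]
x [-0.101  0.816  0.569] y [0.993 0.121 0.001] z [-0.068  0.565 -0.823] tilt 34.7
to go tool [ 0.059  -0.0286  0.2674] clock 26.95 w 0.0427 gf 0.0 ft [0.1 0.7 0.1]
```

```bash
python3 -m crank '[{"tx":0.005,"ty":-0.003,"tz":0.025,"roll":0,"grip":0},{"tx":0.01,"ty":-0.005,"tz":0.04,"roll":0,"grip":0},{"tx":0.01,"ty":-0.005,"tz":0.04,"roll":0,"grip":0},{"tx":0.01,"ty":-0.005,"tz":0.04,"roll":0,"grip":0},{"tx":0.01,"ty":-0.005,"tz":0.04,"roll":0,"grip":0}]'|grep -E "ft"
python3 -m crank '[{"tx":0.01,"ty":-0.004,"tz":0.035,"roll":0,"grip":0},{"tx":0.004,"ty":-0.002,"tz":0.03,"roll":0,"grip":0},{"tx":0,"ty":0,"tz":0.015,"roll":0,"grip":0},{"tx":0,"ty":0,"tz":0,"roll":0,"grip":0}]'|grep -E "ft"
python3 st.py .439 .331 .0825
```

```text
ft_force: [0.5, 0.8, 0.0]
ft_force: [0.0, -1.0, -0.3]
[ 0.049  0.701 -0.458  2.115 -0.873  0.404  0.637] [0.4423 0.2931 0.1308]
x [-0.096  0.817  0.569] y [ 0.993  0.12  -0.004] z [-0.072  0.564 -0.822] tilt 34.7
to go tool [0.0038 0.0014 0.0613] clock 27.85 w 0.0429 gf 0.0 ft [ 0.  -1.  -0.3]
```

```bash
python3 -m crank '[{"tx":0.002,"ty":0.001,"tz":0.015,"roll":0,"grip":0},{"tx":0.002,"ty":0,"tz":0.02,"roll":0,"grip":0},{"tx":0,"ty":0,"tz":0.015,"roll":0,"grip":0},{"tx":0,"ty":0,"tz":0.008,"roll":0,"grip":0},{"tx":0,"ty":0,"tz":0,"roll":0,"grip":0}]'|grep -E "ft"
python3 st.py .439 .331 .0825
python3 - <<'E'
from workcell import *
import cv2
c=capture("side");cv2.imwrite("pics/side4.png",cv2.resize(c["img"][90:260,110:310,::-1],(700,595)))
E
```

```text
ft_force: [-0.6, 0.1, 0.7]
[ 0.016  0.81  -0.525  2.114 -0.98   0.262  0.729] [0.4408 0.3279 0.0863]
x [-0.095  0.817  0.568] y [ 0.993  0.117 -0.002] z [-0.068  0.564 -0.823] tilt 34.6
to go tool [ 0.0006 -0.0014  0.005 ] clock 28.35 w 0.0426 gf 0.0 ft [-0.6  0.1  0.7]
```

View pics/side4.png

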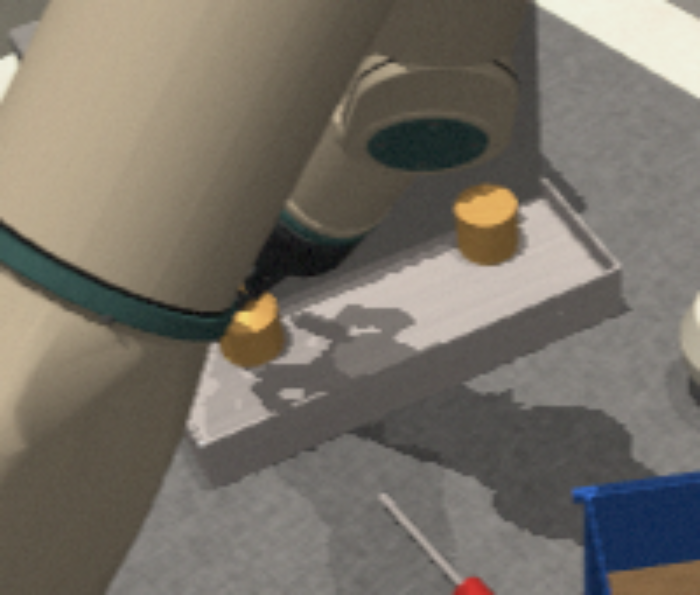

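The gripper is at cap A's neck, about (250,295) in the crop, and the blank is unmoved. Last 4 mm, then closing.

```bash
python3 -m crank '[{"tx":0.0005,"ty":-0.0015,"tz":0.004,"roll":0,"grip":0},{"tx":0,"ty":0,"tz":0,"roll":0,"grip":0.5},{"tx":0,"ty":0,"tz":0,"roll":0,"grip":1},{"tx":0,"ty":0,"tz":0,"roll":0,"grip":1},{"tx":0,"ty":0,"tz":0,"roll":0,"grip":1}]' 60|grep -E "ft|width|grip"
python3 -m crank '[{"tx":0,"ty":0,"tz":0,"roll":0,"grip":1},{"tx":0,"ty":0,"tz":0,"roll":0,"grip":1}]'|grep -E "ft|width|grip"
python3 st.py .439 .331 .0825
```

```text
ft_force: [0.0, -2.2, 6.8]
width: 0.0147
grip_force: 58.6
ft_force: [-0.1, -2.9, 5.9]
width: 0.0147
grip_force: 58.6
[ 0.011  0.815 -0.526  2.119 -1.011  0.253  0.757] [0.4388 0.3305 0.084 ]
x [-0.096  0.817  0.568] y [ 0.993  0.117 -0.001] z [-0.067  0.564 -0.823] tilt 34.6
to go tool [-0.0005  0.0003  0.0015] clock 29.1 w 0.0147 gf 58.6 ft [-0.1 -2.9  5.9]
```

Gripped the same way as B. Bottom offset: TCP z − 0.054. Lifting out.

```bash
python3 -m crank '[{"tx":0.003,"ty":0,"tz":-0.004,"roll":0,"grip":1},{"tx":0.003,"ty":0,"tz":-0.006,"roll":0,"grip":1},{"tx":0.002,"ty":0,"tz":-0.015,"roll":0,"grip":1},{"tx":0,"ty":0,"tz":-0.02,"roll":0,"grip":1},{"tx":0,"ty":0,"tz":-0.02,"roll":0,"grip":1}]'|grep -E "ft|width"
python3 -m crank '[{"tx":-0.004,"ty":0.003,"tz":-0.03,"roll":0,"grip":1},{"tx":-0.01,"ty":0.005,"tz":-0.035,"roll":0,"grip":1},{"tx":-0.01,"ty":0.005,"tz":-0.035,"roll":0,"grip":1},{"tx":-0.015,"ty":0.005,"tz":-0.035,"roll":0,"grip":1},{"tx":-0.015,"ty":0.005,"tz":-0.035,"roll":0,"grip":1}]'|grep -E "ft|width"
python3 st.py .476 -.125 .2
python3 - <<'E'
import pickle
from h import *
c=pickle.load(open("d3.pkl","rb"));P=cloud(c);hsv=cv2.cvtColor(c["img"],cv2.COLOR_RGB2HSV)
m=cv2.inRange(hsv,(10,140,90),(25,255,255))>0;q=P[m&(c["z_map"]>0)];q=q[(q[:,2]>.075)&(q[:,2]<.11)&(abs(q[:,0]-.56)<.05)&(abs(q[:,1]+.19)<.05)]
print(len(q),q.mean(0).round(4),q[:,2].max())
E
```

```text
ft_force: [0.1, -0.1, -2.2]
width: 0.0145
ft_force: [1.4, 0.7, -3.0]
width: 0.015
[ 0.162  0.488 -0.212  1.953 -0.665  0.891  0.563] [0.4812 0.1619 0.2518]
x [-0.096  0.818  0.567] y [ 0.993  0.118 -0.002] z [-0.069  0.563 -0.824] tilt 34.5
to go tool [-0.2635 -0.039  -0.1184] clock 30.1 w 0.015 gf 58.7 ft [ 1.4  0.7 -3. ]
191 [ 0.5606 -0.1933  0.0846] 0.10165807379234418
```

```bash
python3 -m crank '[{"tx":-0.036,"ty":-0.005,"tz":-0.018,"roll":0,"grip":1},{"tx":-0.038,"ty":-0.006,"tz":-0.017,"roll":0,"grip":1},{"tx":-0.038,"ty":-0.006,"tz":-0.017,"roll":0,"grip":1},{"tx":-0.038,"ty":-0.006,"tz":-0.017,"roll":0,"grip":1},{"tx":-0.038,"ty":-0.006,"tz":-0.017,"roll":0,"grip":1}]'|grep -E "ft|width"
python3 -m crank '[{"tx":-0.038,"ty":-0.006,"tz":-0.017,"roll":0,"grip":1},{"tx":-0.025,"ty":-0.003,"tz":-0.011,"roll":0,"grip":1},{"tx":-0.012,"ty":-0.001,"tz":-0.005,"roll":0,"grip":1},{"tx":0,"ty":0,"tz":0,"roll":0,"grip":1}]'|grep -E "ft|width"
python3 st.py .476 -.125 .1
```

```text
ft_force: [1.2, -0.5, -1.2]
width: 0.0149
ft_force: [0.3, 0.8, -1.7]
width: 0.0146
[ 0.576  0.664 -0.08   1.765 -0.477  1.138  0.915] [ 0.4761 -0.1249  0.1987]
x [-0.093  0.818  0.567] y [ 0.993  0.115 -0.003] z [-0.068  0.563 -0.824] tilt 34.6
to go tool [-0.0561  0.0002  0.0813] clock 31.0 w 0.0146 gf 58.7 ft [ 0.3  0.8 -1.7]
```

```bash
python3 -m crank '[{"tx":-0.008,"ty":0,"tz":0.012,"roll":0,"grip":1},{"tx":-0.015,"ty":0,"tz":0.022,"roll":0,"grip":1},{"tx":-0.015,"ty":0,"tz":0.022,"roll":0,"grip":1},{"tx":-0.011,"ty":0,"tz":0.016,"roll":0,"grip":1},{"tx":-0.004,"ty":0,"tz":0.006,"roll":0,"grip":1}]'|grep -E "ft|tcp"
for i in 1 2; do python3 -m crank '[{"tx":-0.0011,"ty":0,"tz":0.0016,"roll":0,"grip":1},{"tx":-0.0011,"ty":0,"tz":0.0016,"roll":0,"grip":1}]'|grep -E "ft|tcp"; done
```

```text
tcp_pos: [0.4747, -0.1198, 0.1031]
ft_force: [-0.5, 0.1, -1.9]
tcp_pos: [0.4763, -0.1219, 0.1014]
ft_force: [0.4, -0.1, -1.3]
tcp_pos: [0.4763, -0.1229, 0.0975]
ft_force: [-0.4, -0.5, -2.3]
```

```bash
python3 -m crank '[{"tx":-0.0011,"ty":0,"tz":0.0016,"roll":0,"grip":1},{"tx":-0.0011,"ty":0,"tz":0.0016,"roll":0,"grip":1}]'|grep -E "ft|tcp"; python3 -m crank '[{"tx":-0.0011,"ty":0,"tz":0.0016,"roll":0,"grip":1},{"tx":0,"ty":0,"tz":0,"roll":0,"grip":1}]'|grep -E "ft|tcp"
```

```text
tcp_pos: [0.476, -0.1229, 0.0932]
ft_force: [-0.5, -0.1, -2.1]
tcp_pos: [0.4757, -0.1228, 0.0909]
ft_force: [-0.1, -0.6, -2.5]
```

```bash
python3 -m crank '[{"tx":-0.0011,"ty":0,"tz":0.0016,"roll":0,"grip":1},{"tx":0,"ty":0,"tz":0,"roll":0,"grip":1}]'|grep -E "ft|tcp"
```

```text
tcp_pos: [0.4758, -0.1227, 0.0892]
ft_force: [-0.2, -1.0, 0.2]
```

```bash
python3 -m crank '[{"tx":-0.0004,"ty":0,"tz":0.0006,"roll":0,"grip":1},{"tx":0,"ty":0,"tz":0,"roll":0,"grip":0.45},{"tx":0,"ty":0,"tz":0,"roll":0,"grip":0.2},{"tx":0,"ty":0,"tz":0,"roll":0,"grip":0},{"tx":0,"ty":0,"tz":0,"roll":0,"grip":0}]'|grep -E "ft|width|grip"
python3 -m crank '[{"tx":0,"ty":0,"tz":-0.01,"roll":0,"grip":0},{"tx":0,"ty":0,"tz":-0.03,"roll":0,"grip":0},{"tx":0.01,"ty":0,"tz":-0.035,"roll":0,"grip":0},{"tx":0.02,"ty":0,"tz":-0.04,"roll":0,"grip":0},{"tx":0.02,"ty":0,"tz":-0.03,"roll":0,"grip":0}]'|grep ft
python3 -m crank '[{"tx":0.01,"ty":0,"tz":-0.04,"roll":0,"grip":0},{"tx":0.01,"ty":0,"tz":-0.04,"roll":0,"grip":0},{"tx":0,"ty":0,"tz":-0.02,"roll":0,"grip":0},{"tx":0,"ty":0,"tz":0,"roll":0,"grip":0},{"tx":0,"ty":0,"tz":0,"roll":0,"grip":0}]'|grep -E "clock|ft|tcp"
python3 - <<'E'
from workcell import *
import cv2
a=capture("scene")["img"][110:340,160:440,::-1];b=capture("side")["img"][130:350,160:460,::-1]
cv2.imwrite("pics/end.png",np.hstack([cv2.resize(a,(400,330)),cv2.resize(b,(400,330))])) if 'np' in globals() else cv2.imwrite("pics/end.png",cv2.hconcat([cv2.resize(a,(400,330)),cv2.resize(b,(400,330))]))
E
```

```text
ft_force: [0.3, 0.9, -0.7]
width: 0.0427
grip_force: 0.0
ft_force: [0.5, -1.2, 0.7]
clock: 34.0
tcp_pos: [0.4855, -0.2036, 0.3297]
ft_force: [-0.2, -0.0, -0.4]
```

View pics/end.png

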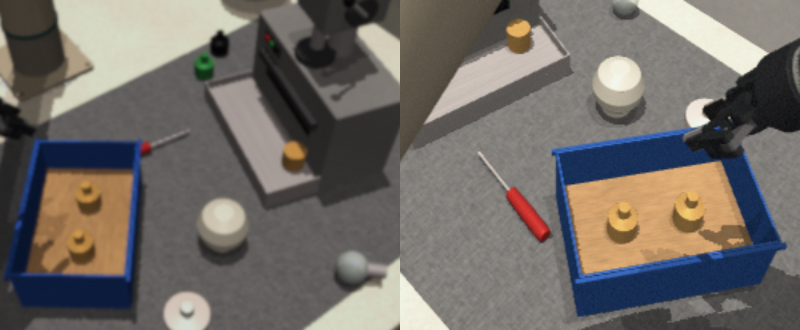

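Both necked caps stand upright in the tote, at about (622,222) and (688,210) in the right half. The blank stands in the tray at (518,35), the bystanders are in place, and the robot is clear.

```bash
python3 -c "
from workcell import *
print(sign_off())"
```

```text
the job is handed in; nothing more can be done
None
```

Both finished caps stand upright and released on the packing board in the tote, the blank is still standing in the tray, and the job was handed in at about 34 s; the hand-in gave no verdict back.

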